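# Draw the white back plate from the leaning stack and set it in the tilting casting stand

### The job

Draw the tall white plate out of the stack of glass plates leaning in the steel rest, leaving the short plates leaning there untoppled, and set it down gently, without dropping it, in the blue cradle of the casting stand while the cradle is still upright: foot down on the ledge, face flat against the backrest. Let go of it, then swing the cradle back by its black lever as far as it goes, and finally turn the red lock knob clockwise all the way to its stop. Leave the timer, petri dish, marker pen and small reagent bottle where they are.

Things in the scene. Friction and masses are not known exactly. Their poses are not given: they have to be found in the camera images.
- white_plate_center (a point): centre of the tall white plate, 8 mm thick (x), 150 mm wide (y), 125 mm tall (z), 0.21 to 0.39 kg. z points up its plane to the top edge, 62.5 mm from here; x is the face normal, away from the robot. It leans back about 0.21 rad from vertical, at any place in the stack (hindmost, between, in front); it stands 50 mm above the glass plates, so pinch it across its thickness at the top middle
- plate_rest: steel plate rest, fixed, 125 mm deep (x), 190 mm wide (y): a mat, top 6 mm up, and at its far (+x) side a wall leaning back 0.21 rad, top edge 88 mm high. Origin: underside centre. The five plates stand on the mat one against the other, the hindmost against the wall
- glass_plate_1: one of four equal short greenish glass plates, 8 mm thick (x), 150 mm wide (y), 75 mm tall (z), 0.2 kg, loose, leaning in the stack. Those in front of the white plate sink back 8 mm when it is drawn. Origin: middle of its foot; z up its plane
- glass_plate_2: one of four equal short greenish glass plates, 8 mm thick (x), 150 mm wide (y), 75 mm tall (z), 0.2 kg, loose, leaning in the stack. Those in front of the white plate sink back 8 mm when it is drawn. Origin: middle of its foot; z up its plane
- glass_plate_3: one of four equal short greenish glass plates, 8 mm thick (x), 150 mm wide (y), 75 mm tall (z), 0.2 kg, loose, leaning in the stack. Those in front of the white plate sink back 8 mm when it is drawn. Origin: middle of its foot; z up its plane
- glass_plate_4: one of four equal short greenish glass plates, 8 mm thick (x), 150 mm wide (y), 75 mm tall (z), 0.2 kg, loose, leaning in the stack. Those in front of the white plate sink back 8 mm when it is drawn. Origin: middle of its foot; z up its plane
- cradle_seat (a point): middle of the cradle's ledge; the seated plate's centre is 62.5 mm up this frame's z. x: normal of the backrest, away from the robot; y along the ledge; z up the backrest, 0.21 rad back from vertical at cradle joint 0. Backrest face at x = +4 mm, 73 mm high; front lip at x = -7.5 mm, flared open to -19 mm at 24 mm height; cheeks at y = +-80 mm, 64 mm high, flared at the top. Turns with the cradle
- cradle_axis (a point): centre of the cradle's swing axis, 85 mm above the worktop and 55 mm up z from the ledge; the axis is this frame's y (x, z parallel to those of the ledge); it turns with the cradle
- cradle_lever_grip (a point): centre of the black round grip of the cradle's lever, 17 mm across, 42 mm long along this frame's z; 114 mm to the -y side and 87 mm up z from the swing axis. Push it along +x from its front; it turns with the cradle
- cradle (a joint): swing of the cradle, rad: 0 upright, grows as its top goes back (away from the robot), 0.70 at its stop. It stays where it is left (friction 0.25 N m, about 3 N at the lever)
- lock_knob_grip (a point): centre of the red bar grip of the lock knob on a pillar at the stand's left (+y) front, 143 mm above the worktop: bar 42 mm long (x), 12 mm wide (y), 22 mm tall (z), on a slim neck. z is the vertical turning axis. A steel bolt, top 13 mm under the bar's underside, points 46 mm out along +x and turns with it; keep fingers above it
- lock_knob (a joint): turn of the lock knob, rad, grows clockwise seen from above; 1.40 at its stop (locked), 0 to 0.2 at the start. At the stop its bolt stands against the cradle's quadrant and bars the way back; the quadrant blocks the bolt unless the cradle is close to its own stop. Friction 0.04 N m
- timer: white digital timer, 66 x 70 x 36 mm, loose, origin at the centre of its underside; leave alone
- petri_dish: petri dish, 59 mm across, 15 mm high, loose, origin at the centre of its underside; leave alone
- reagent_bottle_5: small pink reagent bottle with a green cap, 43 mm across, 82 mm high, loose, origin at the centre of its underside; leave alone
- pen_1: white marker pen with a black cap, 135 mm long, loose, lying; leave alone

How it is judged:
By the outcome, as a careful person would: the job done as asked, in the order asked, and still so for the second after the job is handed in, with the robot touching nothing.
It also fails if it takes over 72 s, if anything falls off the work surface, if the arm or the gripper's body presses on something with over 40 N, if the wrist force passes 120 N, or if a joint passes its speed limit or range.

### The arm

A 6-joint arm with a two-finger parallel gripper is mounted at the origin on a cart in front of the work surface, level with it; the furniture and walls round the work are solid. World frame = base frame: x ahead of the robot, y to its left, z up, the work surface at z = 0. Lengths are in m, angles in rad, forces in N, time in s.
With the tool pointing down it reaches from about 0.35 to 0.975 m from the base axis. Payload 4.9 kg.
Tool frame: the origin (TCP) lies between the finger pads; the fingertips stand 22 mm ahead of it and the grasp point (between the pads) lies 3 mm ahead of it; z points along the fingers, y is the line along which they close (so a half turn about z gives the same grasp; the last joint's range is limited). The gripper opens to 85 mm and grips with 20 to 120 N. Pads are 22 mm wide; open, the fingers measure 114 mm over their backs; the gripper's body (76 mm by 85 mm) begins 54 mm behind the grasp point. The pads swing forward as they close: fully open they stand 13 mm farther back than shut.
Start: joints at [1.127, 0.053, 1.613, -0, 1.476, -0.119], TCP at [0.199, 0.592, 0.253] pointing down, gripper open.
Joint ranges: [-3.01, 3.01], [-1.01, 2.22], [0.06, 2.58], [-1.02, 4.17], [0.09, 2.62], [-3.14, 3.14]. Speed limits (rad/s): [2.57, 2.57, 3.14, 3.14, 3.14, 3.14].

### API

Orientations are given as a unit quaternion [w, x, y, z].
In Python, from plant import state, grab_frame, get_calibration, job_done, recognise, regions_of gives the robot as it stands.
- The arm moves only by the tool apply_moves, never from a script. Its argument "targets" is a list of rows, each an object with "translation": the shift along the tool's x, y, z normalised to -1 to 1, where 1 is 100 mm, a list of three; "twist": the turn about the tool's z normalised to -1 to 1, where 1 is 0.1 rad; "hand": the opening, from 0 (shut) to 1 (fully open). A call has 1 to 8 rows; each row shifts and turns the commanded pose from where the row before left it, along the tool's axes as they then stand; what a row does not reach is not made up. A row lasts 1/10 s, in which the tool goes at most 50 mm and 8.59 degrees, less where a joint would pass 70% of its speed; a pose out of reach is approached as far as the arm can. A call with a number of a shift or a turn outside -1 to 1 is refused whole. A call with a gripper value outside its range is refused whole. The fingers move at their own pace and stop on an object; the grip force is fixed at half the most. Time passes only in rows, so rows that do not move let the fingers close. It gives the time, the measured TCP pose, the force, the opening and the grip force at its end, in the units of the state.
- state(): the state, without advancing time (a new reading comes with each control period).
- grab_frame(name): name is "side" or "top" or "wrist"; returns the picture (400x640x3 uint8, red, green, blue); there is no depth.
- get_calibration(name): a dict with "camera_matrix" (3x3 intrinsics, pixels), "pose" (4x4, takes a point from camera to world coordinates). Camera axes: x right, y up, looking along -z (the intrinsics and any distortion apply to the point x, -y, -z); pixel columns grow to the right and rows downward; lengths in m; the calibration is good to about 2 mm. A picture is of the moment at which its call begins: read the wrist's pose just before it. get_calibration takes no time and is no camera call; for the wrist camera it gives the pose at the moment of the call.
- job_done(): hands the job in; it is judged then, once.
Trained networks look in the newest picture that a camera, given by its name, has taken for a name from the list of things; names that differ only in an ending like _2 or _b are one class to them, and where a whole thing is asked for, a point or a joint stands for the part that bears it (a point fixed in the world has none). Each returns a list of dicts, best first, with "score" (0 to 1); they miss things now and then, are a little off and sometimes report something else, mostly with a low value. They report only what shows in the picture. A call takes as long as a camera call.
- recognise(camera, query): "point" ([x, y, z] in m, in world coordinates, good to about 4 mm: the middle of the surface that is visible of it).
- regions_of(camera, query): "pixels" (400x640 bool, what is visible of it).
The state is a dict: "time": time; "joint_pos": joint angles; "joint_vel": joint speeds; "joint_efforts": joint torques, N m; "tool_pos": TCP position; "tool_rot": TCP orientation; "contact_force": force on the tool from outside, world axes, zero at the start; "ft_torque": the same for the moment, N m; "gripper_width": opening from 0.0 (shut) to 1.0 (fully open); "grasp_force": force on a finger pad.
Only numpy, scipy, OpenCV 4.12 (cv2) and the standard library are available. Lean on these libraries where they do the work, as an engineer would, in place of code of your own. Each camera call takes 0.05 s, during which the arm holds its last target. There are 200 camera calls.

## Working session

There is one attempt and no reset: what is moved stays moved. The work goes in short steps, Python scripts to look and compute and a tool call to move; the robot and the scene stay as the last step left them, time stands still between calls to the robot, and variables do not carry over. Pictures are saved under pics/ and viewed, at most 10 in all, crops included, and the job is handed in when it is done.

Besides the shell and the picture viewer there is one more tool, called after "Request:" as a command line: name --argument value ..., lists and objects as JSON in quotes. apply_moves: Moves the arm, as the interface text tells. Its arguments: {"type":"object","properties":{"targets":{"type":"array"}},"required":["targets"]}

```bash
mkdir -p pics
cat > h.py <<'E'
import numpy as np, cv2
from plant import *
from scipy.spatial.transform import Rotation as R
def save(n,f,crop=None):
    im=grab_frame(n)
    if crop: im=im[crop[1]:crop[3],crop[0]:crop[2]]
    cv2.imwrite('pics/'+f,im[:,:,::-1]); return im
def proj(n,P):
    c=get_calibration(n);T=np.linalg.inv(c['pose']);p=T[:3,:3]@np.array(P)+T[:3,3]
    q=c['camera_matrix']@np.array([p[0],-p[1],-p[2]]);return q[:2]/q[2]
def ray(n,uv,c=None):
    c=c or get_calibration(n);d=np.linalg.inv(c['camera_matrix'])@np.array([uv[0],uv[1],1.]);d=np.array([d[0],-d[1],-d[2]])
    return c['pose'][:3,3],c['pose'][:3,:3]@(d/np.linalg.norm(d))
def tri(rays):
    A=np.zeros((3,3));b=np.zeros(3)
    for o,d in rays:
        M=np.eye(3)-np.outer(d,d);A+=M;b+=M@o
    x=np.linalg.solve(A,b);return x,[np.linalg.norm((np.eye(3)-np.outer(d,d))@(x-o)) for o,d in rays]
E
python3 - <<'E'
from h import *
np.set_printoptions(precision=4,suppress=True)
a=save('top','top0.png');b=save('side','side0.png');save('wrist','wrist0.png')
for n in('top','side'):
    for q in('white_plate_center','plate_rest','glass_plate_1','cradle_seat','cradle_axis','cradle_lever_grip','lock_knob_grip','timer','petri_dish','reagent_bottle_5','pen_1'):
        r=recognise(n,q);print(n,q,[(np.round(x['point'],3),round(x['score'],2)) for x in r[:4]])
s=state();print(s)
for n in('top','side'): print(get_calibration(n))
E
```

```text
top white_plate_center [(array([0.596, 0.168, 0.084]), 0.69)]
top plate_rest [(array([0.559, 0.163, 0.006]), 0.63), (array([ 0.571, -0.182,  0.062]), 0.39)]
top glass_plate_1 [(array([0.638, 0.169, 0.084]), 0.59)]
top cradle_seat [(array([ 0.576, -0.184,  0.062]), 0.67)]
top cradle_axis [(array([ 0.571, -0.183,  0.065]), 0.63)]
top cradle_lever_grip [(array([ 0.572, -0.184,  0.064]), 0.88)]
top lock_knob_grip [(array([ 0.526, -0.073,  0.151]), 0.52), (array([0.56 , 0.165, 0.006]), 0.15)]
top timer [(array([0.754, 0.062, 0.023]), 0.58)]
top petri_dish [(array([0.576, 0.392, 0.013]), 0.8)]
top reagent_bottle_5 [(array([ 0.729, -0.132,  0.059]), 0.74), (array([0.597, 0.167, 0.081]), 0.64), (array([0.632, 0.169, 0.08 ]), 0.51)]
top pen_1 [(array([0.579, 0.478, 0.013]), 0.85)]
side white_plate_center [(array([0.592, 0.147, 0.075]), 0.67)]
side plate_rest [(array([0.564, 0.14 , 0.006]), 0.9), (array([0.595, 0.145, 0.075]), 0.18)]
side glass_plate_1 [(array([0.608, 0.09 , 0.044]), 0.58), (array([0.632, 0.101, 0.08 ]), 0.52), (array([0.622, 0.092, 0.066]), 0.49), (array([ 0.57 , -0.174,  0.0
[... 1092 characters left out ...]
rce': 0.0, 'gripper_width': 1.000315899739218}
{'camera_matrix': array([[454.3908,   0.    , 327.8084],
       [  0.    , 454.3908, 201.9507],
       [  0.    ,   0.    ,   1.    ]]), 'pose': array([[-0.0324,  0.9782, -0.2052,  0.4231],
       [-0.9995, -0.0304,  0.0127,  0.1082],
       [ 0.0062,  0.2055,  0.9786,  1.2693],
       [ 0.    ,  0.    ,  0.    ,  1.    ]])}
{'camera_matrix': array([[487.5436,   0.    , 319.4917],
       [  0.    , 487.5436, 200.213 ],
       [  0.    ,   0.    ,   1.    ]]), 'pose': array([[ 0.9852,  0.1059, -0.1347,  0.4313],
       [-0.1707,  0.5381, -0.8254, -1.164 ],
       [-0.0149,  0.8362,  0.5482,  0.9699],
       [ 0.    ,  0.    ,  0.    ,  1.    ]])}
```

View images.

View pics/top0.png

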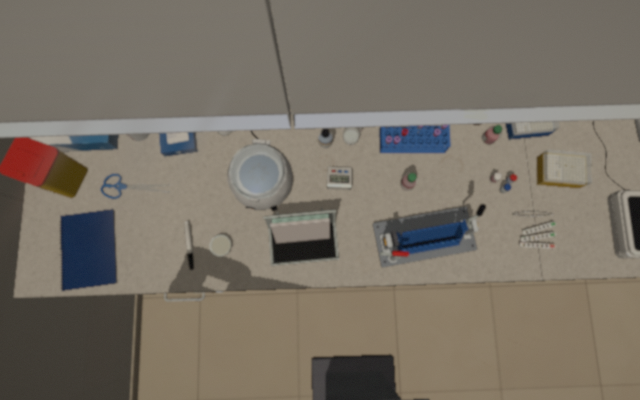

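View pics/side0.png

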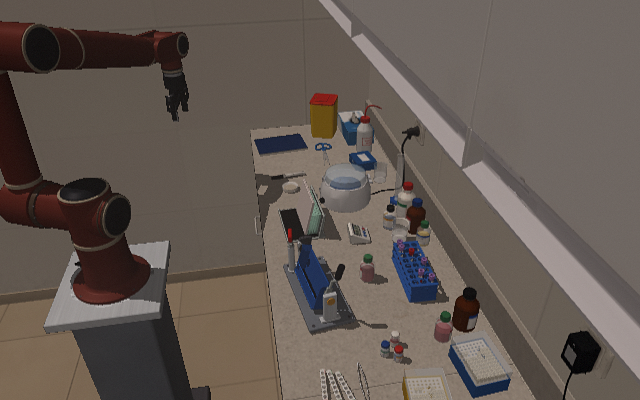

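```bash
cat >> h.py <<'E'
def plan(p,yaw,n,hand=1,step=None):
    """rows from present pose to p with tool y at yaw (mod pi), n rows"""
    s=state();q=s['tool_rot'];M=R.from_quat([q[1],q[2],q[3],q[0]])
    y=M.as_matrix()[:,1];y0=np.arctan2(y[1],y[0]);d=(y0-yaw+np.pi/2)%np.pi-np.pi/2
    D=(np.array(p)-s['tool_pos'])/n;tw=d/n;out=[]
    for i in range(n):
        t=M.as_matrix().T@D*10;out.append((np.round(t,3).tolist(),round(tw*10,3)));M=M*R.from_euler('z',tw)
    print('pos',np.round(s['tool_pos'],4),'yaw',round(y0,4),'F',np.round(s['contact_force'],1),'w',round(s['gripper_width'],3),'gf',round(s['grasp_force'],1),'t',round(s['time'],2))
    for o in out: print(o,hand)
E
python3 - <<'E'
from h import *
np.set_printoptions(precision=4,suppress=True)
c=get_calibration('wrist');s=state();q=s['tool_rot'];M=R.from_quat([q[1],q[2],q[3],q[0]]).as_matrix()
print(M.T@(c['pose'][:3,3]-s['tool_pos']),M.T@c['pose'][:3,:3],c['camera_matrix'])
plan([.42,.17,.30],0.0,16)
E
```

```text
[ 0.0823  0.0007 -0.1205] [[-0.0006  0.948   0.3182]
 [ 1.      0.0008 -0.0005]
 [-0.0007  0.3182 -0.948 ]] [[294.2917   0.     317.1869]
 [  0.     294.2917 200.4242]
 [  0.       0.       1.    ]]
pos [0.1995 0.5923 0.2533] yaw 1.246 F [ 0.8  0.2 -0.1] w 1.0 gf 0.0 t 1.25
([-0.215, -0.206, -0.029], np.float64(0.779)) 1
([-0.23, -0.189, -0.029], np.float64(0.779)) 1
([-0.244, -0.17, -0.029], np.float64(0.779)) 1
([-0.257, -0.151, -0.029], np.float64(0.779)) 1
([-0.268, -0.13, -0.029], np.float64(0.779)) 1
([-0.277, -0.109, -0.029], np.float64(0.779)) 1
([-0.285, -0.087, -0.029], np.float64(0.779)) 1
([-0.291, -0.065, -0.029], np.float64(0.779)) 1
([-0.295, -0.042, -0.029], np.float64(0.779)) 1
([-0.297, -0.019, -0.029], np.float64(0.779)) 1
([-0.298, 0.004, -0.029], np.float64(0.779)) 1
([-0.297, 0.027, -0.029], np.float64(0.779)) 1
([-0.293, 0.05, -0.029], np.float64(0.779)) 1
([-0.289, 0.073, -0.029], np.float64(0.779)) 1
([-0.282, 0.095, -0.029], np.float64(0.779)) 1
([-0.274, 0.117, -0.029], np.float64(0.779)) 1
```

Request:
apply_moves --targets '[{"translation": [-0.25, -0.24, -0.03], "twist": 0.8, "hand": 1}, {"translation": [-0.27, -0.22, -0.03], "twist": 0.8, "hand": 1}, {"translation": [-0.29, -0.2, -0.03], "twist": 0.8, "hand": 1}, {"translation": [-0.3, -0.18, -0.03], "twist": 0.8, "hand": 1}, {"translation": [-0.31, -0.15, -0.03], "twist": 0.8, "hand": 1}, {"translation": [-0.32, -0.12, -0.03], "twist": 0.8, "hand": 1}, {"translation": [-0.33, -0.09, -0.03], "twist": 0.8, "hand": 1}, {"translation": [-0.33, -0.06, -0.03], "twist": 0.8, "hand": 1}]'

```text
time: 2.05
tool_pos: [0.3285, 0.3468, 0.2776]
tool_rot: [0.0, 0.465, 0.885, 0.0]
contact_force: [0.4, -0.3, -0.1]
gripper_width: 1.002
grasp_force: 0.0
```

Run:
```python
from h import *
plan([.5,.17,.30],0.0,8)
```

```text
pos [0.3285 0.3468 0.2776] yaw 0.6028 F [ 0.4 -0.3 -0.1] w 1.002 gf 0.0 t 2.05
([-0.304, 0.051, -0.028], np.float64(0.754)) 1
([-0.299, 0.074, -0.028], np.float64(0.754)) 1
([-0.292, 0.096, -0.028], np.float64(0.754)) 1
([-0.284, 0.118, -0.028], np.float64(0.754)) 1
([-0.275, 0.139, -0.028], np.float64(0.754)) 1
([-0.263, 0.159, -0.028], np.float64(0.754)) 1
([-0.251, 0.179, -0.028], np.float64(0.754)) 1
([-0.237, 0.197, -0.028], np.float64(0.754)) 1
```

Request:
apply_moves --targets '[{"translation": [-0.3, 0.05, -0.03], "twist": 0.75, "hand": 1}, {"translation": [-0.3, 0.07, -0.03], "twist": 0.75, "hand": 1}, {"translation": [-0.29, 0.1, -0.03], "twist": 0.75, "hand": 1}, {"translation": [-0.28, 0.12, -0.03], "twist": 0.75, "hand": 1}, {"translation": [-0.27, 0.14, -0.03], "twist": 0.75, "hand": 1}, {"translation": [-0.26, 0.16, -0.03], "twist": 0.75, "hand": 1}, {"translation": [-0.25, 0.18, -0.03], "twist": 0.75, "hand": 1}, {"translation": [-0.24, 0.2, -0.03], "twist": 0.75, "hand": 1}]'

```text
time: 2.85
tool_pos: [0.5011, 0.1724, 0.3016]
tool_rot: [0.0, 0.706, 0.708, 0.0]
contact_force: [-0.2, 0.4, 0.9]
gripper_width: 1.001
grasp_force: 0.0
```

Run:
```python
from h import *
s=state();print(s['tool_pos'],s['tool_rot'],s['joint_pos'])
c=get_calibration('wrist')
im=save('wrist','w1.png')
for q in('white_plate_center','glass_plate_1','plate_rest'):
    print(q,[(np.round(x['point'],3),round(x['score'],2)) for x in recognise('wrist',q)[:5]])
    for r in regions_of('wrist',q)[:5]:
        m=r['pixels'].astype(np.uint8);ct=max(cv2.findContours(m,0,2)[0],key=cv2.contourArea);print(round(r['score'],2),m.sum(),cv2.boxPoints(cv2.minAreaRect(ct)).round().tolist())
np.savez('w1.npz',pose=c['pose'],K=c['camera_matrix'])
```

```text
[0.50113988 0.1723854  0.3015953 ] [8.81581878e-05 7.06112556e-01 7.08099580e-01 1.88024469e-04] [ 1.90803651e-01 -2.00941605e-01  1.77341903e+00  6.51727556e-05
  1.56870505e+00  1.87993451e-01]
white_plate_center []
0.66 6870 [[367.0, 251.0], [373.0, 112.0], [431.0, 114.0], [425.0, 253.0]]
0.54 7984 [[327.0, 94.0], [445.0, 90.0], [450.0, 250.0], [332.0, 254.0]]
0.25 472 [[327.0, 342.0], [342.0, 322.0], [384.0, 355.0], [369.0, 375.0]]
glass_plate_1 [(array([0.636, 0.18 , 0.079]), 0.71)]
0.59 336 [[427.0, 205.0], [428.0, 112.0], [435.0, 112.0], [434.0, 205.0]]
plate_rest [(array([0.561, 0.19 , 0.009]), 0.57)]
0.89 8171 [[326.0, 94.0], [445.0, 90.0], [450.0, 250.0], [331.0, 254.0]]
```

View pics/w1.png

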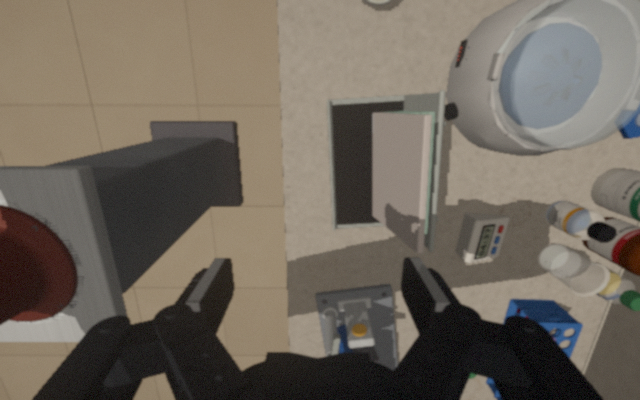

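Run:
```python
import cv2
im=cv2.imread('pics/w1.png')[80:265,320:460]
im=cv2.convertScaleAbs(im,alpha=1.4)
cv2.imwrite('pics/w1c.png',cv2.resize(im,None,fx=3.2,fy=3.2,interpolation=cv2.INTER_CUBIC))
```

```text
(no output)
```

View pics/w1c.png

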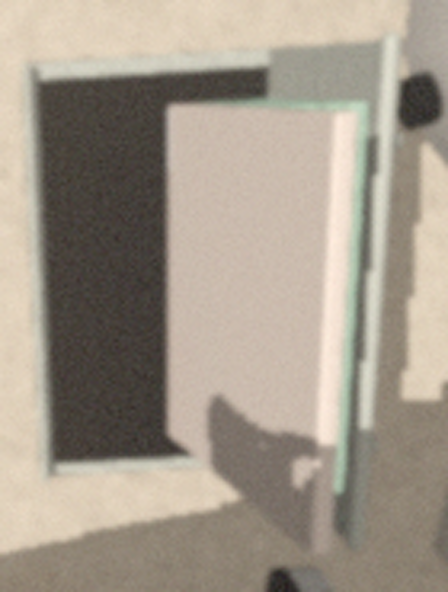

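Run:
```python
from h import *
np.set_printoptions(precision=4,suppress=True)
d=np.load('w1.npz');c=dict(pose=d['pose'],camera_matrix=d['K'])
def at(uv,z):
    o,r=ray('',uv,c);return o+r*(z-o[2])/r[2]
for z in(.126,.13):
    P=[at(uv,z) for uv in((424,115),(431.5,115),(419,252),(423.5,252))];print(z,*P)
    print(np.linalg.norm(P[0]-P[2]),np.linalg.norm(P[1]-P[3]),'yaw',[-np.arctan2((P[i]-P[i+2])[0],(P[i]-P[i+2])[1]) for i in(0,1)])
    m=sum(P)/4;print('mid',m, 'in top',proj('top',m),'side',proj('side',m))
print('rest front',at((331,102),.006),at((335,227),.006))
print('foot',at((372,112),.007))
im=save('top','t1.png');im2=save('side','s1.png')
for n in('top','side'):
    for q in('cradle_lever_grip','lock_knob_grip'):
        print(n,q,[(np.round(x['point'],3),round(x['score'],2)) for x in recognise(n,q)[:3]])
a=cv2.resize(im[180:290,250:500],None,fx=3,fy=3,interpolation=cv2.INTER_CUBIC)
b=cv2.resize(im2[170:340,255:405],None,fx=1.5,fy=1.5)
b=cv2.resize(im2[170:340,230:430],None,fx=3,fy=3,interpolation=cv2.INTER_CUBIC)[:,:600]
cv2.imwrite('pics/s1c.png',b[:,:,::-1]);cv2.imwrite('pics/t1c.png',a[:,:,::-1])
```

```text
0.126 [0.6042 0.2433 0.126 ] [0.6115 0.2433 0.126 ] [0.616  0.0949 0.126 ] [0.6211 0.0949 0.126 ]
0.14890283888420797 0.14875075050613645 yaw [np.float64(0.07943058341749154), np.float64(0.06481757659609792)]
mid [0.6132 0.1691 0.126 ] in top [298.7095 221.8937] side [308.5067 190.6925]
0.13 [0.6028 0.2435 0.13  ] [0.61   0.2435 0.13  ] [0.6145 0.097  0.13  ] [0.6195 0.097  0.13  ]
0.14689140036271459 0.14674136645468958 yaw [np.float64(0.07943058341749114), np.float64(0.06481757659609763)]
mid [0.6117 0.1702 0.13  ] in top [298.1734 222.2422] side [307.9578 189.5128]
rest front [0.5194 0.255  0.006 ] [0.5287 0.0727 0.006 ]
foot [0.575  0.2423 0.007 ]
top cradle_lever_grip [(array([ 0.572, -0.182,  0.06 ]), 0.93)]
top lock_knob_grip [(array([ 0.528, -0.072,  0.154]), 0.62), (array([ 0.573, -0.183,  0.065]), 0.27)]
side cradle_lever_grip [(array([ 0.568, -0.174,  0.068]), 0.68)]
side lock_knob_grip [(array([ 0.519, -0.092,  0.138]), 0.64)]
```

View pics/s1c.png

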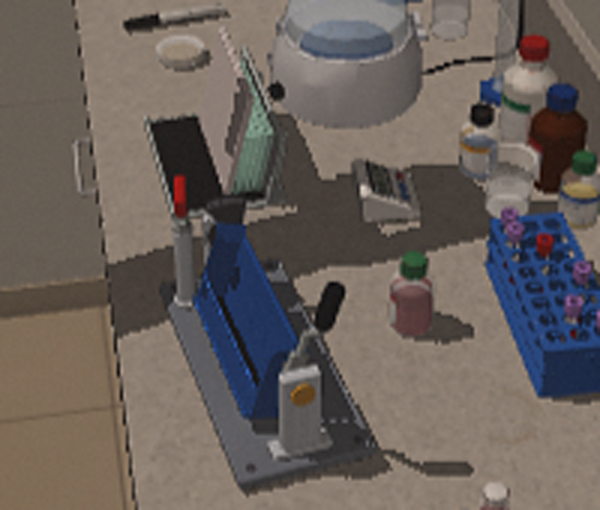

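Run:
```python
from h import *
print(proj('side',[.6065,.2445,.13]),proj('side',[.6155,.0955,.13]))
plan([.610,.170,.20],0.06,5,.5)
```

```text
[303.11797909 178.23835477] [312.77759294 201.81459761]
pos [0.5001 0.1738 0.3013] yaw 0.0069 F [-0.   1.2  0.1] w 0.999 gf 0.0 t 3.5
([-0.009, 0.22, 0.203], np.float64(-0.106)) 0.5
([-0.011, 0.22, 0.203], np.float64(-0.106)) 0.5
([-0.014, 0.219, 0.203], np.float64(-0.106)) 0.5
([-0.016, 0.219, 0.203], np.float64(-0.106)) 0.5
([-0.018, 0.219, 0.203], np.float64(-0.106)) 0.5
```

Request:
apply_moves --targets '[{"translation": [-0.01, 0.22, 0.2], "twist": -0.1, "hand": 0.5}, {"translation": [-0.01, 0.22, 0.2], "twist": -0.1, "hand": 0.5}, {"translation": [-0.01, 0.22, 0.2], "twist": -0.11, "hand": 0.5}, {"translation": [-0.02, 0.22, 0.2], "twist": -0.11, "hand": 0.5}, {"translation": [-0.02, 0.22, 0.2], "twist": -0.11, "hand": 0.5}, {"translation": [0, 0, 0], "twist": 0, "hand": 0.5}]'

```text
time: 4.1
tool_pos: [0.6102, 0.1688, 0.1969]
tool_rot: [-0.002, 0.686, 0.727, -0.003]
contact_force: [-0.5, 0.3, -0.4]
gripper_width: 0.501
grasp_force: 0.0
```

Run:
```python
from h import *
plan([.610,.170,.122],0.06,4,.5)
s=state();q=s['tool_rot'];M=R.from_quat([q[1],q[2],q[3],q[0]]).as_matrix()
print(M.round(3))
im=save('wrist','w2.png')
print(proj('wrist',[.611,.170,.13]),proj('wrist',[.606,.2445,.13]),proj('wrist',[.616,.096,.13]))
```

```text
pos [0.6102 0.1688 0.1969] yaw 0.0584 F [-0.5  0.3 -0.4] w 0.501 gf 0.0 t 4.1
([0.003, 0.001, 0.187], np.float64(-0.004)) 0.5
([0.003, 0.001, 0.187], np.float64(-0.004)) 0.5
([0.003, 0.001, 0.187], np.float64(-0.004)) 0.5
([0.003, 0.001, 0.187], np.float64(-0.004)) 0.5
[[-0.058  0.998 -0.006]
 [ 0.998  0.058 -0.001]
 [-0.001 -0.006 -1.   ]]
[319.33707302 225.46925604] [318.52742236 114.19369497] [320.01812741 313.1626294 ]
```

View pics/w2.png

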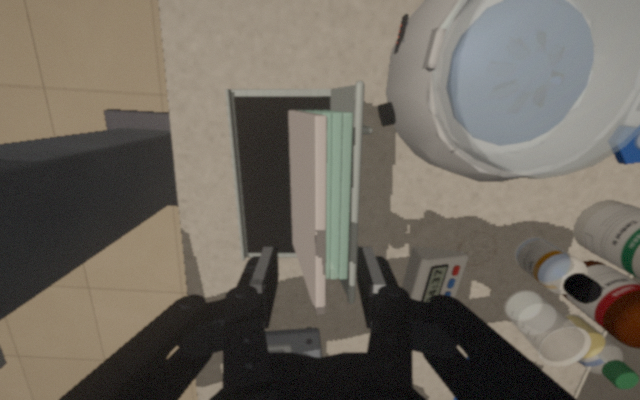

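Request:
apply_moves --targets '[{"translation": [0.01, 0, 0.2], "twist": 0.04, "hand": 0.5}, {"translation": [0.01, 0, 0.2], "twist": 0.04, "hand": 0.5}, {"translation": [0, 0, 0.2], "twist": 0.04, "hand": 0.5}, {"translation": [0, 0, 0.15], "twist": 0.04, "hand": 0.4}, {"translation": [0, 0, 0], "twist": 0, "hand": 0.3}, {"translation": [0, 0, 0], "twist": 0, "hand": 0.2}, {"translation": [0, 0, 0], "twist": 0, "hand": 0.2}]'

```text
time: 4.85
tool_pos: [0.6112, 0.1715, 0.1281]
tool_rot: [0.001, 0.692, 0.722, 0.001]
contact_force: [-0.3, -0.1, 0.4]
gripper_width: 0.201
grasp_force: 0.3
```

Run:
```python
from h import *
plan([.610,.171,.122],0.045,1,.2)
save('wrist','w3.png')
```

```text
pos [0.6112 0.1715 0.1281] yaw 0.0431 F [-0.3 -0.1  0.4] w 0.201 gf 0.3 t 4.85
([-0.005, -0.012, 0.061], np.float64(-0.019)) 0.2
```

View pics/w3.png

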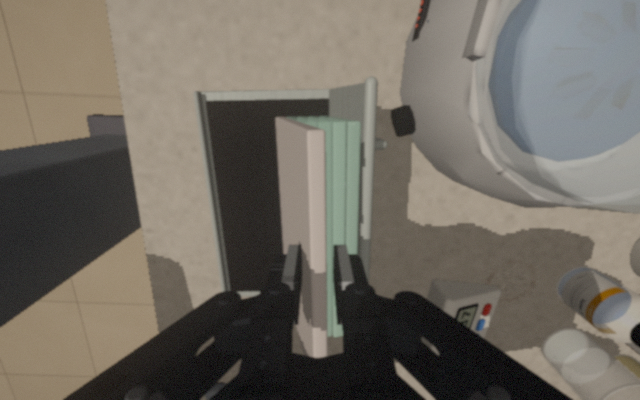

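Request:
apply_moves --targets '[{"translation": [0, 0, 0.06], "twist": 0, "hand": 0.2}, {"translation": [0, 0, 0], "twist": 0, "hand": 0.15}, {"translation": [0, 0, 0], "twist": 0, "hand": 0.1}, {"translation": [0, 0, 0], "twist": 0, "hand": 0.05}, {"translation": [0, 0, 0], "twist": 0, "hand": 0}, {"translation": [0, 0, 0], "twist": 0, "hand": 0}]'

```text
time: 5.5
tool_pos: [0.6091, 0.1714, 0.1225]
tool_rot: [-0.002, 0.692, 0.722, -0.002]
contact_force: [-7.6, -0.3, 12.0]
gripper_width: 0.146
grasp_force: 57.5
```

Request:
apply_moves --targets '[{"translation": [0, -0.01, -0.05], "twist": 0, "hand": 0}, {"translation": [0, -0.02, -0.1], "twist": 0, "hand": 0}, {"translation": [0, -0.03, -0.15], "twist": 0, "hand": 0}, {"translation": [0, -0.04, -0.2], "twist": 0, "hand": 0}, {"translation": [0, -0.04, -0.25], "twist": 0, "hand": 0}, {"translation": [0, -0.04, -0.25], "twist": 0, "hand": 0}, {"translation": [0, -0.04, -0.25], "twist": 0, "hand": 0}, {"translation": [0, -0.04, -0.2], "twist": 0, "hand": 0}]'

```text
time: 6.3
tool_pos: [0.5844, 0.1702, 0.2662]
tool_rot: [0.0, 0.692, 0.722, 0.0]
contact_force: [-0.1, -0.3, -3.3]
gripper_width: 0.081
grasp_force: 58.7
```

Run:
```python
from h import *
plan([.50,.03,.3],0.15,5,0)
save('wrist','w4.png')
for q in('white_plate_center','glass_plate_1'):
    for r in regions_of('wrist',q)[:5]:
        m=r['pixels'].astype(np.uint8);ct=max(cv2.findContours(m,0,2)[0],key=cv2.contourArea);print(q,round(r['score'],2),m.sum(),cv2.boxPoints(cv2.minAreaRect(ct)).round().tolist())
grab_frame('side')
print([(np.round(x['point'],3),round(x['score'],2)) for x in recognise('side','glass_plate_1')])
```

```text
pos [0.5844 0.1702 0.2662] yaw 0.0429 F [-0.1 -0.3 -3.3] w 0.081 gf 58.7 t 6.3
([-0.273, -0.181, -0.068], np.float64(-0.214)) 0
([-0.269, -0.186, -0.068], np.float64(-0.214)) 0
([-0.265, -0.192, -0.068], np.float64(-0.214)) 0
([-0.261, -0.198, -0.068], np.float64(-0.214)) 0
([-0.256, -0.203, -0.068], np.float64(-0.214)) 0
glass_plate_1 0.71 992 [[357.0, 246.0], [360.0, 112.0], [368.0, 112.0], [365.0, 246.0]]
glass_plate_1 0.63 1028 [[343.0, 112.0], [352.0, 112.0], [352.0, 246.0], [343.0, 246.0]]
glass_plate_1 0.63 2148 [[320.0, 111.0], [343.0, 110.0], [346.0, 246.0], [323.0, 246.0]]
glass_plate_1 0.63 978 [[349.0, 246.0], [352.0, 112.0], [361.0, 112.0], [357.0, 246.0]]
[(array([0.622, 0.109, 0.084]), 0.69), (array([0.603, 0.142, 0.05 ]), 0.65), (array([0.632, 0.113, 0.08 ]), 0.56)]
```

View pics/w4.png

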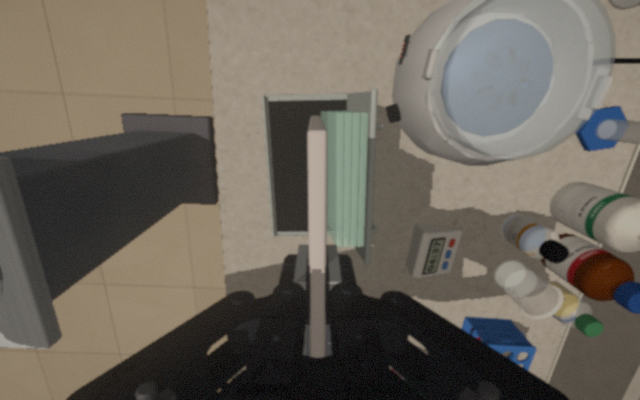

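Run:
```python
from h import *
np.set_printoptions(precision=4,suppress=True)
T=cv2.imread('pics/t1.png').astype(int);S=cv2.imread('pics/s1.png').astype(int)
def cen(m,box):
    k=np.zeros(m.shape,np.uint8);x0,y0,x1,y1=box;k[y0:y1,x0:x1]=m[y0:y1,x0:x1]
    ys,xs=np.nonzero(k);return np.array([xs.mean(),ys.mean()]),len(xs),(xs.min(),ys.min(),xs.max(),ys.max())
red=lambda I:(I[...,2]>120)&(I[...,1]<70)&(I[...,0]<70)
blk=lambda I:I.sum(2)<100
a=cen(red(T),(370,230,430,270));b=cen(red(S),(275,215,305,250));print(a,b)
print('knob',tri([ray('top',a[0]),ray('side',b[0])]))
a=cen(blk(T),(470,198,492,222));b=cen(blk(S),(328,258,352,285));print(a,b)
print('lever',tri([ray('top',a[0]),ray('side',b[0])]))
plan([.42,-.14,.30],0.15,8,0)
```

```text
(array([399.7761, 253.3881]), 67, (np.int64(392), np.int64(251), np.int64(408), np.int64(255))) (array([288.96, 232.68]), 25, (np.int64(288), np.int64(229), np.int64(290), np.int64(237)))
knob (array([ 0.5217, -0.0788,  0.1522]), [np.float64(0.0009982819864543023), np.float64(0.0009982819864542062)])
(array([480.4516, 209.6452]), 31, (np.int64(478), np.int64(206), np.int64(483), np.int64(214))) (array([339.3061, 271.5918]), 98, (np.int64(335), np.int64(264), np.int64(344), np.int64(279)))
lever (array([ 0.6218, -0.2821,  0.1697]), [np.float64(0.0006624018209308025), np.float64(0.0006624018209305498)])
pos [0.5839 0.1701 0.2633] yaw 0.0429 F [ 0.1 -0.7 -3.1] w 0.085 gf 58.6 t 6.55
([-0.378, -0.221, -0.045], np.float64(-0.134)) 0
([-0.375, -0.226, -0.045], np.float64(-0.134)) 0
([-0.372, -0.231, -0.045], np.float64(-0.134)) 0
([-0.369, -0.236, -0.045], np.float64(-0.134)) 0
([-0.366, -0.241, -0.045], np.float64(-0.134)) 0
([-0.363, -0.246, -0.045], np.float64(-0.134)) 0
([-0.359, -0.251, -0.045], np.float64(-0.134)) 0
([-0.356, -0.256, -0.045], np.float64(-0.134)) 0
```

Request:
apply_moves --targets '[{"translation": [-0.38, -0.22, -0.06], "twist": -0.13, "hand": 0}, {"translation": [-0.38, -0.22, -0.06], "twist": -0.13, "hand": 0}, {"translation": [-0.37, -0.23, -0.05], "twist": -0.13, "hand": 0}, {"translation": [-0.37, -0.24, -0.04], "twist": -0.13, "hand": 0}, {"translation": [-0.37, -0.24, -0.04], "twist": -0.13, "hand": 0}, {"translation": [-0.36, -0.25, -0.04], "twist": -0.13, "hand": 0}, {"translation": [-0.36, -0.25, -0.04], "twist": -0.13, "hand": 0}, {"translation": [-0.35, -0.25, -0.04], "twist": -0.13, "hand": 0}]'

```text
time: 7.35
tool_pos: [0.4195, -0.1407, 0.3001]
tool_rot: [-0.001, 0.653, 0.757, -0.0]
contact_force: [1.4, -0.2, -3.2]
gripper_width: 0.077
grasp_force: 59.5
```

Run:
```python
from h import *
np.set_printoptions(precision=4,suppress=True)
c=get_calibration('wrist');np.savez('w5.npz',pose=c['pose'],K=c['camera_matrix'])
im=save('wrist','w5.png')
plan([.42,-.14,.30],0.15,1,0)
for p in([.5217,-.0788,.152],[.6218,-.2821,.17],[.5733,-.1747,.0312]): print(proj('wrist',p))
a=cv2.resize(im[60:360,300:600],None,fx=2,fy=2,interpolation=cv2.INTER_CUBIC)
cv2.imwrite('pics/w5c.png',cv2.convertScaleAbs(a[:,:,::-1],alpha=1.3))
```

```text
pos [ 0.4173 -0.1459  0.301 ] yaw 0.1415 F [-2.1 -1.9 -1. ] w 0.081 gf 59.6 t 7.4
([0.054, 0.035, 0.01], np.float64(-0.085)) 0
[443.5995 137.4913]
[488.4018 343.0329]
[425.8188 201.4299]
```

View pics/w5c.png

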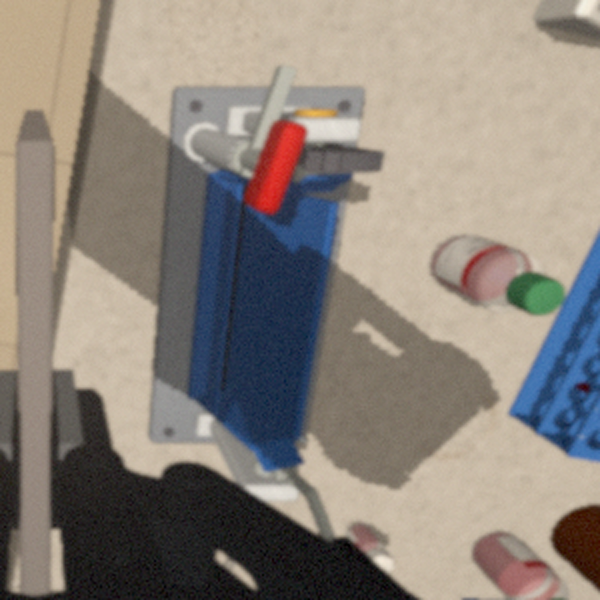

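Run:
```python
from h import *
np.set_printoptions(precision=4,suppress=True)
for i in range(6): grab_frame('wrist')
s=state();c=get_calibration('wrist');im=save('wrist','w6.png');np.savez('w6.npz',pose=c['pose'],K=c['camera_matrix'])
print(s['tool_pos'],s['joint_vel'].round(3))
old=cv2.imread('pics/w5.png',0);new=cv2.imread('pics/w6.png',0)
t=old[95:285,365:500];r=cv2.matchTemplate(new,t,cv2.TM_CCOEFF_NORMED);_,v,_,l=cv2.minMaxLoc(r);sh=np.array(l)-[365,95];print('shift',sh,v)
def P(x,y,z):
    o,d=ray('',np.array([300+x/2,60+y/2])+sh,c);return o+d*(z-o[2])/d[2]
yaw=lambda a,b:np.arctan2(-(a-b)[0],(a-b)[1])
for z in(0.0,.012):
    a,b,e=P(173,88,z),P(150,440,z),P(363,88,z);print(z,a,b,e,'yaw',yaw(a,b),np.linalg.norm(a-b),np.arctan2((e-a)[1],(e-a)[0]),np.linalg.norm(e-a))
I=cv2.imread('pics/w6.png').astype(int);m=((I[...,2]>110)&(I[...,1]<60)&(I[...,0]<70)).astype(np.uint8);m[:,:400]=0;m[:,480:]=0;m[200:]=0
ys,xs=np.nonzero(m);print('red',xs.mean(),ys.mean(),len(xs))
S=cv2.imread('pics/s1.png').astype(int)
k,e=tri([ray('top',(399.8,253.4)),ray('side',(289,232.7)),ray('',(xs.mean(),ys.mean()),c)]);print('knob3',k,e)
bx=cv2.minAreaRect(np.c_[xs,ys].astype(np.float32));p=cv2.boxPoints(bx);print(bx)
def W(uv,z):
    o,d=ray('',uv,c);return o+d*(z-o[2])/d[2]
vx,vy,_,_=cv2.fitLine(np.c_[xs,ys].astype(np.float32),2,0,.01,.01).ravel();ce=np.array([xs.mean(),ys.mean()])
a,b=W(ce+15*np.array([vx,vy]),.15),W(ce-15*np.array([vx,vy]),.15);print('bar yaw of long axis',yaw(a,b))
# cradle ledge slot line & top back edge of blue
print('backrest foot line',yaw(P(243,205,.035),P(223,390,.035)),P(243,205,.035),P(223,390,.035))
print('blue front top edge',yaw(P(210,175,.055),P(193,395,.055)), 'back top', P(338,200,.1),P(303,440,.1),yaw(P(338,200,.1),P(303,440,.1)))
```

```text
[ 0.4212 -0.1386  0.3011] [ 0.011 -0.002 -0.008 -0.003  0.001 -0.003]
shift [-2  1] 0.9906566739082336
0.0 [ 0.4998 -0.047   0.    ] [ 0.5419 -0.322   0.    ] [ 0.6278 -0.0279  0.    ] yaw 0.15163443263456663 0.27826799694742177 0.14795349283020925 0.1293577309445795
0.012 [ 0.4973 -0.0472  0.012 ] [ 0.5381 -0.3145  0.012 ] [ 0.6216 -0.0287  0.012 ] yaw 0.15163443263456672 0.2703505656905534 0.14795349283020937 0.125677174957066
red 435.53110773899846 144.36418816388468 659
knob3 [ 0.5215 -0.078   0.1513] [np.float64(0.001631320314997799), np.float64(0.0006037623794126769), np.float64(0.0011799789646611775)]
((434.3582458496094, 144.86856079101562), (16.943811416625977, 45.87751770019531), 21.037511825561523)
bar yaw of long axis -0.06735520884788285
backrest foot line 0.15111334932555454 [ 0.5545 -0.1133  0.035 ] [ 0.5753 -0.25    0.035 ]
blue front top edge 0.1625930022699492 back top [ 0.5811 -0.0934  0.1   ] [ 0.6063 -0.2448  0.1   ] 0.16450157856250563
```

Run:
```python
from h import *
np.set_printoptions(precision=4,suppress=True)
Tc=np.eye(4);Tc[:3,:3]=[[-.0006,.948,.3182],[1,.0008,-.0005],[-.0007,.3182,-.948]];Tc[:3,3]=[.0823,.0007,-.1205]
K=np.load('w6.npz')['K'];c=dict(pose=Tc,camera_matrix=K)
def at(uv,ax,v):
    o,d=ray('',uv,c);return o+d*(v-o[ax])/d[ax]
print('near top/far top (tool frame) z=-.007:',at((316,117),2,-.007),at((318,357),2,-.007))
g=cv2.imread('pics/w6.png',0)
for col in(316,318,320): print(col,g[100:140,col].tolist())
for r in(105,112,115,120,126,130,135): print(r,at((317.5,r),0,.075))
# row profile of plate
print(g[125,300:336].tolist());print(g[117,300:336].tolist())
d=np.load('w6.npz');c6=dict(pose=d['pose'],camera_matrix=d['K'])
def P(x,y,z):
    o,r=ray('',np.array([298+x/2,61+y/2]),c6);return o+r*(z-o[2])/r[2]
xh=np.array([.9885,.1514,0])
for nm,a,b,z in(('lip top',(243,205),(223,390),.0587),('lip base',(210,175),(193,395),.031),('back top',(338,200),(303,440),.1025)):
    p=(P(*a,z)+P(*b,z))/2;print(nm,p,p@xh,P(*a,z),P(*b,z))
```

```text
near top/far top (tool frame) z=-.007: [ 0.0769  0.0003 -0.007 ] [-0.0376  0.0011 -0.007 ]
316 [132, 131, 132, 132, 132, 131, 133, 132, 132, 135, 131, 134, 135, 131, 120, 99, 90, 86, 86, 85, 82, 89, 85, 87, 84, 89, 88, 88, 87, 89, 98, 104, 110, 107, 110, 109, 110, 107, 108, 109]
318 [134, 130, 133, 131, 132, 134, 133, 133, 135, 132, 132, 134, 132, 132, 121, 102, 90, 82, 84, 85, 84, 88, 87, 87, 84, 85, 84, 87, 86, 93, 97, 104, 107, 111, 108, 109, 111, 109, 109, 108]
320 [134, 133, 132, 134, 133, 134, 132, 135, 134, 133, 133, 134, 133, 130, 123, 104, 90, 90, 87, 84, 86, 88, 85, 84, 85, 88, 85, 87, 86, 89, 99, 106, 107, 109, 112, 109, 111, 109, 109, 111]
105 [0.075  0.0019 0.5893]
112 [0.075  0.0011 0.1079]
115 [0.075 0.001 0.056]
120 [0.075  0.0009 0.0073]
126 [ 0.075   0.0009 -0.0248]
130 [ 0.075   0.0008 -0.0387]
135 [ 0.075   0.0008 -0.0513]
[132, 136, 134, 133, 133, 132, 134, 132, 130, 115, 97, 86, 88, 88, 85, 84, 89, 83, 85, 86, 88, 87, 83, 88, 101, 116, 129, 132, 133, 132, 129, 131, 132, 131, 133, 132]
[132, 132, 134, 133, 131, 135, 131, 132, 132, 132, 128, 117, 96, 84, 85, 90, 86, 87, 82, 85, 90, 94, 110, 121, 123, 122, 126, 131, 130, 130, 132, 132, 131, 132, 134, 134]
lip top [ 0.5554 -0.174   0.0587] 0.5226548963056696 [ 0.5456 -0.1098  0.0587] [ 0.5652 -0.2382  0.0587]
lip base [ 0.5426 -0.1785  0.031 ] 0.5093396628535267 [ 0.5293 -0.0976  0.031 ] [ 0.5559 -0.2594  0.031 ]
back top [ 0.5923 -0.1682  0.1025] 0.5600042640961667 [ 0.5798 -0.0931  0.1025] [ 0.6047 -0.2433  0.1025]
```

Run:
```python
from h import *
plan([.5686,-.1719,.25],0.152,5,0)
```

```text
pos [ 0.4213 -0.1385  0.3014] yaw 0.149 F [ 0.3 -0.6 -3.9] w 0.083 gf 59.7 t 7.75
([-0.11, 0.282, 0.102], np.float64(-0.006)) 0
([-0.11, 0.281, 0.102], np.float64(-0.006)) 0
([-0.11, 0.281, 0.102], np.float64(-0.006)) 0
([-0.11, 0.281, 0.102], np.float64(-0.006)) 0
([-0.111, 0.281, 0.102], np.float64(-0.006)) 0
```

Request:
apply_moves --targets '[{"translation": [-0.11, 0.28, 0.1], "twist": -0.01, "hand": 0}, {"translation": [-0.11, 0.28, 0.1], "twist": -0.01, "hand": 0}, {"translation": [-0.11, 0.28, 0.1], "twist": 0, "hand": 0}, {"translation": [-0.11, 0.28, 0.1], "twist": 0, "hand": 0}, {"translation": [-0.11, 0.28, 0.1], "twist": 0, "hand": 0}, {"translation": [0, 0, 0], "twist": 0, "hand": 0}, {"translation": [0, 0, 0], "twist": 0, "hand": 0}, {"translation": [0, 0, 0], "twist": 0, "hand": 0}]'

```text
time: 8.55
tool_pos: [0.559, -0.1719, 0.2477]
tool_rot: [-0.013, 0.65, 0.76, -0.01]
contact_force: [-25.7, -1.9, 3.7]
gripper_width: 0.077
grasp_force: 159.7
```

Run:
```python
from h import *
np.set_printoptions(precision=4,suppress=True)
c=get_calibration('wrist');im=save('wrist','w7.png');np.savez('w7.npz',pose=c['pose'],K=c['camera_matrix'])
plan([.5686,-.1719,.25],0.152,1,0)
X=lambda a,l,z:[.9885*a-.1514*l,.1514*a+.9885*l,z]
a=cv2.resize(im[60:360,200:480],None,fx=2,fy=2,interpolation=cv2.INTER_CUBIC)
a=cv2.convertScaleAbs(a[:,:,::-1],alpha=1.4)
for s0,col in((.538,(0,255,0)),):
    def S(fx,fy,fz): # seat frame
        return (np.array(proj('wrist',X(s0+fx*.978+fz*.2085,-.258+fy,.0312+fz*.978-fx*.2085)))-[200,60])*2
    for (x,z) in((-.019,.024),(.004,.073)):
        for y in(.08,.04,0): cv2.circle(a,tuple(int(v) for v in S(x,y,z)),3,col,-1); print(x,z,y,S(x,y,z))
cv2.imwrite('pics/w7c.png',a)
```

```text
pos [ 0.5589 -0.1718  0.2477] yaw 0.1565 F [-25.7  -2.3   3.8] w 0.085 gf 159.4 t 8.6
([-0.016, 0.095, -0.026], np.float64(0.045)) 0
-0.019 0.024 0.08 [242.9745  99.523 ]
-0.019 0.024 0.04 [242.3236 179.2594]
-0.019 0.024 0 [241.723  252.8143]
0.004 0.073 0.08 [316.7885 101.732 ]
0.004 0.073 0.04 [312.5914 193.8846]
0.004 0.073 0 [308.7684 277.8214]
```

View pics/w7c.png

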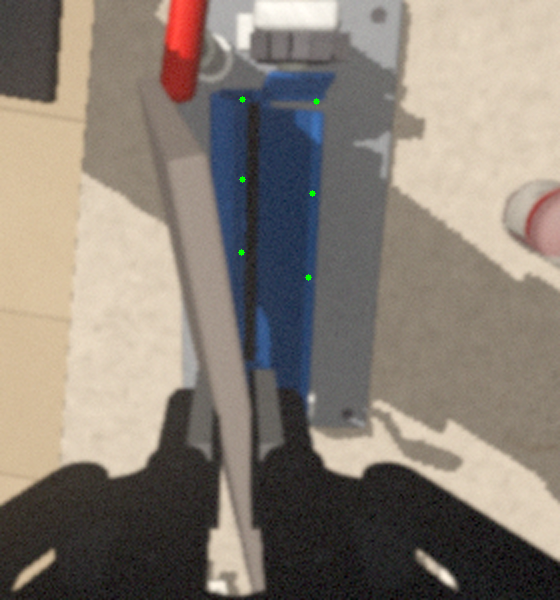

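Request:
apply_moves --targets '[{"translation": [0, -0.05, -0.1], "twist": 0, "hand": 0}, {"translation": [0, -0.05, -0.2], "twist": 0, "hand": 0}, {"translation": [0, 0, -0.3], "twist": 0, "hand": 0}, {"translation": [0, 0, -0.3], "twist": 0, "hand": 0}, {"translation": [0, 0, 0], "twist": 0, "hand": 0}, {"translation": [0, 0, 0], "twist": 0, "hand": 0}, {"translation": [0, 0, 0], "twist": 0, "hand": 0}]'

```text
time: 9.3
tool_pos: [0.5573, -0.1739, 0.3394]
tool_rot: [-0.002, 0.652, 0.758, -0.001]
contact_force: [0.2, -0.3, -3.9]
gripper_width: 0.078
grasp_force: 69.7
```

Run:
```python
from h import *
np.set_printoptions(precision=4,suppress=True)
c=get_calibration('wrist');im=save('wrist','w8.png');np.savez('w8.npz',pose=c['pose'],K=c['camera_matrix'])
plan([.5686,-.1719,.31],0.152,1,0)
g=cv2.cvtColor(im,cv2.COLOR_RGB2HSV)
for r in range(90,260,12): print(r,im[r,286:346:2].sum(1).tolist())
for col in(312,316,318,320,324): print(col,im[90:150:2,col].sum(1).tolist())
```

```text
pos [ 0.5572 -0.174   0.3392] yaw 0.1497 F [-0.7 -0.  -4.2] w 0.082 gf 69.7 t 9.35
([0.003, 0.117, 0.291], np.float64(-0.023)) 0
90 [264, 273, 216, 178, 191, 206, 195, 200, 162, 234, 240, 212, 268, 297, 225, 251, 296, 302, 244, 211, 204, 197, 224, 227, 198, 197, 238, 240, 228, 209]
102 [265, 264, 189, 146, 174, 162, 156, 154, 208, 220, 208, 187, 164, 177, 271, 337, 338, 322, 323, 250, 167, 141, 153, 154, 170, 158, 156, 150, 155, 155]
114 [263, 268, 241, 220, 224, 219, 223, 228, 230, 196, 165, 173, 190, 332, 345, 336, 344, 340, 338, 295, 195, 142, 131, 143, 141, 158, 203, 191, 195, 235]
126 [259, 269, 234, 222, 231, 220, 229, 227, 230, 200, 172, 266, 350, 345, 339, 339, 332, 335, 328, 322, 258, 168, 146, 125, 138, 137, 140, 129, 152, 156]
138 [278, 270, 267, 234, 227, 221, 226, 221, 210, 191, 183, 258, 313, 405, 491, 491, 487, 492, 489, 470, 385, 233, 130, 136, 135, 148, 140, 129, 124, 167]
150 [269, 268, 263, 230, 225, 228, 216, 215, 212, 198, 184, 258, 298, 321, 319, 317, 318, 314, 319, 305, 289, 195, 117, 128, 139, 135, 131, 118, 134, 169]
162 [436, 429, 381, 255, 215, 222, 231, 23
[... 1426 characters left out ...]
 344, 346, 341, 345, 345, 369, 469, 491, 484, 429, 405, 387, 317, 317, 310, 311]
316 [251, 216, 213, 217, 224, 279, 337, 342, 340, 342, 336, 333, 336, 337, 344, 344, 342, 340, 339, 359, 465, 488, 489, 495, 491, 481, 383, 321, 317, 320]
318 [296, 233, 224, 218, 224, 286, 338, 340, 337, 340, 339, 336, 344, 331, 343, 331, 338, 330, 332, 364, 457, 484, 484, 488, 487, 488, 431, 410, 405, 352]
320 [302, 248, 220, 229, 212, 283, 322, 334, 333, 338, 332, 338, 340, 327, 330, 326, 334, 340, 335, 358, 452, 487, 487, 485, 492, 489, 487, 481, 471, 373]
324 [211, 255, 292, 228, 212, 231, 250, 254, 272, 277, 282, 284, 295, 305, 307, 302, 309, 310, 322, 331, 443, 478, 473, 471, 470, 468, 464, 470, 463, 363]
```

Run:
```python
from h import *
np.set_printoptions(precision=4,suppress=True)
s=state();q=s['tool_rot'];M=R.from_quat([q[1],q[2],q[3],q[0]]).as_matrix();p=s['tool_pos']
im=save('side','s2.png')
for n in('side',):
    for r in regions_of(n,'white_plate_center')[:3]:
        m=r['pixels'].astype(np.uint8);ct=max(cv2.findContours(m,0,2)[0],key=cv2.contourArea)
        print(round(r['score'],2),m.sum(),cv2.approxPolyDP(ct,2,True)[:,0].tolist())
for phi in(0,.083):
    for x,z in((-.0772,-.006),(.0728,-.006),(.0728,.119),(-.0772,.119)):
        v=[x*np.cos(phi)+z*np.sin(phi),0,z*np.cos(phi)-x*np.sin(phi)];print(phi,proj('side',p+M@v).round(1))
d=np.load('w8.npz');c=dict(pose=d['pose'],camera_matrix=d['K'])
I=cv2.imread('pics/w8.png').astype(int);m=((I[...,2]>100)&(I[...,1]<60)&(I[...,0]<70));m[200:]=0;m[:,:240]=0;m[:,400:]=0
ys,xs=np.nonzero(m);print('red',xs.mean(),ys.mean(),len(xs),xs.min(),xs.max(),ys.min(),ys.max())
vx,vy,_,_=cv2.fitLine(np.c_[xs,ys].astype(np.float32),2,0,.01,.01).ravel();ce=np.array([xs.mean(),ys.mean()])
def W(uv,z):
    o,r=ray('',uv,c);return o+r*(z-o[2])/r[2]
a,b=W(ce+12*np.array([vx,vy]),.153),W(ce-12*np.array([vx,vy]),.153);print(W(ce,.153),'yaw',np.arctan2(-(a-b)[0],(a-b)[1]))
```

```text
0.87 615 [[297, 199], [297, 215], [314, 249], [314, 209], [307, 197], [303, 203]]
0 [314.6 207.3]
0 [296.3 175.9]
0 [298.  216.3]
0 [315.4 249.9]
0.083 [314.7 209.7]
0.083 [296.3 174. ]
0.083 [297.  212.4]
0.083 [314.2 249.4]
red 297.87052341597797 80.4297520661157 363 291 305 62 102
[ 0.5229 -0.0751  0.153 ] yaw -0.038850525507508546
```

Run:
```python
from h import *
plan([.5709,-.1807,.335],0.152,2,0)
```

```text
pos [ 0.5572 -0.1743  0.3398] yaw 0.1493 F [ 0.   0.2 -2.9] w 0.075 gf 69.7 t 9.45
([-0.042, 0.063, 0.024], np.float64(-0.014)) 0
([-0.042, 0.063, 0.024], np.float64(-0.014)) 0
```

Request:
apply_moves --targets '[{"translation": [-0.042, 0.063, 0.02], "twist": -0.01, "hand": 0}, {"translation": [-0.042, 0.063, 0.02], "twist": -0.01, "hand": 0}, {"translation": [0, 0, 0.25], "twist": 0, "hand": 0}, {"translation": [0, 0, 0.3], "twist": 0, "hand": 0}, {"translation": [0, 0, 0.3], "twist": 0, "hand": 0}, {"translation": [0, 0, 0.1], "twist": 0, "hand": 0}, {"translation": [0, 0, 0], "twist": 0, "hand": 0}, {"translation": [0, 0, 0], "twist": 0, "hand": 0}]'

```text
time: 10.25
tool_pos: [0.5722, -0.1816, 0.2447]
tool_rot: [0.001, 0.652, 0.758, 0.0]
contact_force: [-0.1, 0.1, -1.7]
gripper_width: 0.077
grasp_force: 69.5
```

Run:
```python
from h import *
np.set_printoptions(precision=4,suppress=True)
im=save('wrist','w9.png');c=get_calibration('wrist')
plan([.5709,-.1807,.20],0.152,2,0)
s=state();q=s['tool_rot'];M=R.from_quat([q[1],q[2],q[3],q[0]]).as_matrix();p=s['tool_pos']
for v in([.081,-.004,.112],[.081,.004,.112],[.0728,.004,-.01]): print('corner',proj('wrist',p+M@np.array(v)))
X=lambda a,l,z:[.9885*a-.1514*l,.1514*a+.9885*l,z]
for y in(.08,.06): print('lip',proj('wrist',X(.539-.0136,-.258+y,.0587)),'back',proj('wrist',X(.539+.0191,-.258+y,.1025)))
for r in range(60,150,8): print(r,[''.join(f'{v:4d}' for v in im[r,270:370:4,k]) for k in(0,2)])
```

```text
pos [ 0.5726 -0.1817  0.2456] yaw 0.151 F [ 0.5 -0.6 -2.3] w 0.077 gf 69.5 t 10.3
([0.007, -0.008, 0.228], np.float64(-0.005)) 0
([0.007, -0.008, 0.228], np.float64(-0.005)) 0
corner [311.7665 104.2707]
corner [322.4193 104.2639]
corner [327.8519 130.4709]
lip [303.2262  95.4617] back [339.8464  94.4487]
lip [303.5605 116.5854] back [339.3144 119.0388]
60 [' 139  97  70  95 118 122 120 125 157  78  78  68  83  81  91  94  88  85  86  77  75  99 121 123 124', '  24  32  44  86 115 120 120 124 148  74  73  63  77  74  86  90  83  81  80  75  71  94 118 120 122']
68 [' 131  81  65  84  79 104 161 119 151  85  81  70  86  82  93  96  84  88  88  68  80  81  98 116 121', '  25  28  50  73  71  95 152 118 141  81  76  65  83  76  86  89  78  83  84  64  75  78  97 114 119']
76 [' 101  72  80  78  72  79  90  90  88 113  91  75  71  79  87  84  66  51  59  73  78  79  75  79  80', '  23  23  69  69  64  70  84  85  85 112  89  72  70  73  80  76  59  48  58  73  74  77  74  74  78']
84 ['  92  68  97  98  87 102  94  77  78  74  73  38  38  34  38  40  35  35  37  47  75  75  77  83  78', '
[... 1105 characters left out ...]
 75  89 104 104  82  55  61  72  69  70  72  73  74  76  70']
132 ['  93  76  72  76  66  31  38  33  29  50 112 114 127 177 145  32  31  32  55  73  70  75  72  76  73', '  79  73  73  74  71  76  80  71  62  51  96  97 109 154 125  58  59  75  72  72  69  74  72  74  70']
140 ['  96  76  77  72  69  39  42  34  38  53 112 120 118 115 128  38  35  28  52  71  75  70  72  70  75', '  80  71  76  74  69  80  81  73  60  54  94 102 100  97 110  61  63  73  69  72  76  69  69  66  75']
148 ['  97  76  74  75  73  35  39  38  40  47 110 116 117 114 102  33  25  36  58  73  68  73  72  74  71', '  79  75  72  74  74  76  80  73  65  49  93  98  99  97  89  59  55  78  69  73  71  74  70  74  72']
```

Request:
apply_moves --targets '[{"translation": [0.01, 0, 0.2], "twist": 0, "hand": 0}, {"translation": [0, 0, 0.2], "twist": 0, "hand": 0}, {"translation": [0, 0, 0.15], "twist": 0, "hand": 0}, {"translation": [0, 0, 0], "twist": 0, "hand": 0}]'

```text
time: 10.7
tool_pos: [0.5705, -0.1799, 0.1868]
tool_rot: [-0.001, 0.652, 0.758, -0.001]
contact_force: [-0.8, 0.1, -3.6]
gripper_width: 0.078
grasp_force: 69.5
```

Request:
apply_moves --targets '[{"translation": [0, 0, 0.1], "twist": 0, "hand": 0}, {"translation": [0, 0, 0.1], "twist": 0, "hand": 0}, {"translation": [0, 0, 0], "twist": 0, "hand": 0}]'

```text
time: 11.0
tool_pos: [0.5706, -0.1809, 0.168]
tool_rot: [-0.0, 0.652, 0.758, -0.001]
contact_force: [-3.5, -2.5, -4.2]
gripper_width: 0.079
grasp_force: 69.0
```

Request:
apply_moves --targets '[{"translation": [0, 0, 0.03], "twist": 0, "hand": 0}, {"translation": [0, 0, 0.03], "twist": 0, "hand": 0}, {"translation": [0, 0, 0], "twist": 0, "hand": 0}]'

```text
time: 11.3
tool_pos: [0.5712, -0.1805, 0.1627]
tool_rot: [0.0, 0.652, 0.758, -0.0]
contact_force: [-5.1, -1.9, 0.9]
gripper_width: 0.08
grasp_force: 69.7
```

Request:
apply_moves --targets '[{"translation": [0, -0.02, 0.02], "twist": 0, "hand": 0}, {"translation": [0, 0, 0.02], "twist": 0, "hand": 0}, {"translation": [0, 0, 0], "twist": 0, "hand": 0}]'

```text
time: 11.6
tool_pos: [0.5703, -0.1805, 0.1604]
tool_rot: [0.001, 0.652, 0.758, 0.001]
contact_force: [-4.9, 2.3, 7.0]
gripper_width: 0.079
grasp_force: 70.6
```

Request:
apply_moves --targets '[{"translation": [0.025, -0.005, 0.015], "twist": 0, "hand": 0}, {"translation": [0.025, -0.005, 0.015], "twist": 0, "hand": 0}, {"translation": [0, 0, 0], "twist": 0, "hand": 0}]'

```text
time: 11.9
tool_pos: [0.5695, -0.1766, 0.1583]
tool_rot: [0.003, 0.652, 0.759, 0.001]
contact_force: [-2.8, -0.9, 5.8]
gripper_width: 0.075
grasp_force: 70.8
```

```bash
cat > plate.py <<'E'
from h import *
im=save('wrist','wp.png')
print('cap/top rows:',[im[80:150:2,c].sum(1).tolist() for c in(316,319)])
side=save('side','sp.png')
for r in regions_of('side','white_plate_center')[:1]:
    m=r['pixels'].astype(np.uint8);ct=max(cv2.findContours(m,0,2)[0],key=cv2.contourArea);print(m.sum(),cv2.approxPolyDP(ct,1.5,True)[:,0].tolist())
s=state();q=s['tool_rot'];M=R.from_quat([q[1],q[2],q[3],q[0]]).as_matrix();p=s['tool_pos'];print(p,s['contact_force'].round(1))
for phi in(0,.083):
    print(phi,[proj('side',p+M@np.array([x*np.cos(phi)+z*np.sin(phi),0,z*np.cos(phi)-x*np.sin(phi)])).round(1).tolist() for x,z in((-.0772,-.006),(.0728,-.006),(.0728,.119),(-.0772,.119))])
E
python3 plate.py
```

```text
cap/top rows: [[255, 187, 177, 172, 163, 144, 151, 134, 121, 141, 152, 159, 107, 206, 275, 277, 268, 268, 266, 277, 265, 270, 271, 269, 308, 342, 338, 344, 342, 339, 339, 342, 350, 332, 341], [250, 189, 160, 167, 169, 163, 158, 139, 128, 149, 156, 162, 159, 212, 260, 268, 272, 284, 306, 271, 267, 300, 316, 294, 340, 340, 341, 341, 342, 338, 339, 340, 337, 334, 339]]
508 [[303, 250], [303, 267], [317, 294], [318, 289], [322, 285], [322, 271], [314, 254], [312, 253], [312, 258], [309, 260]]
[ 0.56949403 -0.17664163  0.15830617] [-3.8 -0.2  5. ]
0 [[321.1, 267.4], [303.6, 233.2], [305.3, 268.0], [322.0, 303.6]]
0.083 [[321.2, 269.4], [303.6, 231.6], [304.2, 264.3], [320.9, 302.6]]
```

Request:
apply_moves --targets '[{"translation": [0.025, -0.003, 0.015], "twist": 0, "hand": 0}, {"translation": [0.025, -0.003, 0.02], "twist": 0, "hand": 0}, {"translation": [0, 0, 0], "twist": 0, "hand": 0}]'

```text
time: 12.35
tool_pos: [0.5686, -0.1716, 0.1556]
tool_rot: [0.004, 0.651, 0.759, 0.001]
contact_force: [-4.1, 0.3, 9.1]
gripper_width: 0.075
grasp_force: 71.4
```

```bash
python3 plate.py
```

```text
cap/top rows: [[130, 224, 364, 355, 281, 244, 192, 179, 176, 155, 143, 144, 125, 130, 158, 113, 185, 257, 279, 271, 268, 322, 322, 359, 459, 497, 488, 382, 343, 351, 340, 346, 347, 340, 344], [131, 217, 372, 353, 268, 255, 184, 172, 160, 163, 165, 151, 149, 150, 149, 137, 197, 248, 261, 265, 286, 327, 329, 368, 492, 524, 523, 406, 344, 339, 339, 344, 337, 347, 344]]
485 [[312, 252], [309, 259], [304, 255], [303, 268], [316, 294], [320, 287], [320, 267], [317, 258]]
[ 0.56860108 -0.171615    0.15552107] [-3.   0.4  9.3]
0 [[320.5, 267.0], [303.0, 233.0], [304.8, 267.7], [321.4, 303.0]]
0.083 [[320.5, 269.0], [303.0, 231.4], [303.7, 263.9], [320.3, 302.1]]
```

Request:
apply_moves --targets '[{"translation": [0.01, 0.02, 0.01], "twist": 0, "hand": 0}, {"translation": [0.01, 0.02, 0.01], "twist": 0, "hand": 0}, {"translation": [0, 0, 0], "twist": 0, "hand": 0}]'

```text
time: 12.8
tool_pos: [0.5715, -0.1704, 0.1551]
tool_rot: [0.003, 0.651, 0.759, -0.001]
contact_force: [-9.1, -1.6, 16.1]
gripper_width: 0.08
grasp_force: 75.0
```

Request:
apply_moves --targets '[{"translation": [0, 0, -0.01], "twist": 0, "hand": 0.1}, {"translation": [0, 0, 0], "twist": 0, "hand": 0.13}, {"translation": [0, 0, 0], "twist": 0, "hand": 0.15}, {"translation": [0, 0.02, 0], "twist": 0, "hand": 0.16}, {"translation": [0, 0.02, 0], "twist": 0, "hand": 0.17}, {"translation": [0, 0, 0], "twist": 0, "hand": 0.17}]'

```text
time: 13.4
tool_pos: [0.5741, -0.1674, 0.1504]
tool_rot: [-0.0, 0.652, 0.759, 0.0]
contact_force: [0.6, -0.3, 0.7]
gripper_width: 0.166
grasp_force: 0.1
```

```bash
python3 plate.py
```

```text
cap/top rows: [[286, 281, 198, 137, 234, 263, 257, 220, 248, 232, 161, 165, 176, 160, 158, 166, 163, 183, 172, 154, 217, 271, 319, 305, 335, 349, 376, 395, 425, 434, 407, 295, 276, 278, 263], [294, 285, 195, 143, 250, 284, 276, 228, 227, 228, 187, 159, 160, 161, 165, 163, 168, 178, 185, 172, 149, 212, 310, 331, 332, 338, 342, 416, 515, 533, 522, 411, 340, 342, 340]]
[ 0.57384209 -0.16752163  0.15052598] [0.5 1.  0.4]
0 [[322.3, 267.3], [304.8, 233.3], [306.1, 267.7], [322.8, 303.1]]
0.083 [[322.3, 269.3], [304.8, 231.7], [305.1, 263.9], [321.6, 302.1]]
```

Request:
apply_moves --targets '[{"translation": [0, 0.03, 0], "twist": 0, "hand": 0.18}, {"translation": [0, 0.03, 0], "twist": 0, "hand": 0.18}, {"translation": [0, 0.03, 0], "twist": 0, "hand": 0.18}, {"translation": [0, 0.03, 0], "twist": 0, "hand": 0.18}, {"translation": [0, 0.03, 0], "twist": 0, "hand": 0.18}, {"translation": [0, 0.03, 0], "twist": 0, "hand": 0.18}, {"translation": [0, 0, 0], "twist": 0, "hand": 0.18}, {"translation": [0, 0, 0], "twist": 0, "hand": 0.18}]'

```text
time: 14.35
tool_pos: [0.5917, -0.165, 0.1508]
tool_rot: [0.0, 0.652, 0.758, 0.0]
contact_force: [-1.0, -0.9, 0.9]
gripper_width: 0.183
grasp_force: 0.1
```

```bash
cat > strip.py <<'E'
from h import *
im=save('wrist','wq.png');plan([.57,-.17,.15],.152,1)
for r in(140,170,200,230,245): print(r,im[r,290:370:2].sum(1).tolist())
E
python3 strip.py
```

```text
pos [ 0.5917 -0.165   0.1508] yaw 0.151 F [0.2 0.2 0.2] w 0.185 gf 0.0 t 14.4
([-0.017, -0.222, 0.008], np.float64(-0.01)) 1
140 [252, 241, 252, 254, 245, 251, 242, 257, 297, 354, 412, 423, 496, 526, 507, 510, 506, 503, 502, 501, 466, 332, 229, 231, 235, 239, 228, 236, 231, 238, 244, 265, 286, 269, 291, 339, 344, 330, 365, 368]
170 [258, 250, 249, 258, 247, 244, 250, 255, 255, 246, 259, 260, 300, 332, 345, 335, 335, 344, 335, 333, 323, 267, 231, 229, 222, 230, 230, 229, 226, 227, 235, 238, 236, 229, 230, 238, 225, 232, 234, 239]
200 [252, 255, 244, 262, 256, 249, 255, 256, 243, 252, 256, 262, 297, 333, 335, 345, 340, 345, 340, 339, 315, 255, 227, 233, 220, 237, 224, 222, 231, 228, 220, 239, 223, 229, 230, 237, 232, 233, 236, 229]
230 [255, 258, 251, 251, 256, 251, 254, 250, 249, 252, 254, 260, 298, 339, 337, 345, 341, 343, 342, 329, 291, 228, 223, 222, 220, 223, 232, 232, 227, 225, 223, 237, 224, 231, 238, 219, 234, 235, 225, 233]
245 [231, 221, 219, 226, 217, 157, 156, 239, 255, 249, 251, 260, 295, 338, 341, 337, 338, 334, 345, 323, 279, 153, 148, 199, 216, 219, 212, 220, 234, 234, 233, 224, 229, 240, 235, 227, 228, 234, 231, 234]
```

Request:
apply_moves --targets '[{"translation": [0, 0.02, 0], "twist": 0, "hand": 0.2}, {"translation": [0, 0.02, 0], "twist": 0, "hand": 0.2}, {"translation": [0, 0.02, 0], "twist": 0, "hand": 0.2}, {"translation": [0, 0, 0], "twist": 0, "hand": 0.2}, {"translation": [0, 0, 0], "twist": 0, "hand": 0.2}]'

```text
time: 14.9
tool_pos: [0.5963, -0.1643, 0.1502]
tool_rot: [-0.002, 0.652, 0.758, -0.001]
contact_force: [-4.7, -2.1, 1.5]
gripper_width: 0.199
grasp_force: 2.7
```

```bash
python3 strip.py
```

```text
pos [ 0.5963 -0.1643  0.1502] yaw 0.151 F [-6.1 -1.8  1.7] w 0.199 gf 2.6 t 14.95
([-0.017, -0.268, 0.003], np.float64(-0.01)) 1
140 [262, 253, 261, 259, 258, 261, 261, 292, 401, 418, 430, 440, 446, 506, 524, 504, 503, 492, 494, 490, 474, 424, 277, 234, 242, 236, 228, 238, 242, 263, 251, 263, 329, 352, 327, 301, 360, 374, 370, 353]
170 [270, 260, 262, 264, 264, 262, 257, 265, 265, 273, 260, 263, 272, 310, 340, 338, 336, 338, 339, 333, 329, 297, 242, 235, 234, 230, 240, 236, 233, 238, 246, 236, 233, 228, 236, 235, 237, 239, 236, 234]
200 [255, 253, 271, 256, 259, 261, 262, 254, 262, 262, 263, 262, 265, 313, 340, 345, 338, 338, 339, 340, 328, 275, 237, 228, 241, 221, 228, 227, 228, 231, 224, 235, 244, 234, 229, 236, 242, 226, 234, 278]
230 [262, 260, 261, 265, 254, 258, 264, 264, 263, 268, 261, 268, 255, 303, 342, 342, 337, 338, 334, 335, 314, 260, 226, 228, 223, 222, 220, 239, 239, 230, 238, 225, 232, 236, 238, 228, 232, 224, 269, 303]
245 [228, 230, 231, 220, 182, 158, 240, 257, 263, 271, 264, 255, 268, 308, 333, 335, 339, 344, 333, 345, 313, 237, 152, 141, 212, 221, 223, 208, 225, 237, 237, 234, 231, 232, 233, 230, 235, 246, 279, 285]
```

Request:
apply_moves --targets '[{"translation": [0, -0.03, 0], "twist": 0, "hand": 0.25}, {"translation": [0, 0, 0], "twist": 0, "hand": 0.35}, {"translation": [0, 0, 0], "twist": 0, "hand": 0.45}, {"translation": [0, 0, 0], "twist": 0, "hand": 0.45}]'

```text
time: 15.35
tool_pos: [0.5949, -0.1645, 0.151]
tool_rot: [0.0, 0.652, 0.758, 0.0]
contact_force: [-0.3, 1.2, -0.5]
gripper_width: 0.451
grasp_force: 0.0
```

```bash
python3 strip.py
python3 - <<'E'
from h import *
im=grab_frame('top');im=grab_frame('side').astype(int)
m=im.sum(2)<100;k=np.zeros_like(m);k[258:285,325:360]=m[258:285,325:360];ys,xs=np.nonzero(k);print('lever side',xs.mean(),ys.mean(),len(xs),'orig 339.3 271.6 98')
d=np.load('w6.npz')
E
```

```text
pos [ 0.5948 -0.1645  0.151 ] yaw 0.1511 F [-0.7 -0.3 -0.7] w 0.448 gf 0.0 t 15.4
([-0.017, -0.254, 0.009], np.float64(-0.009)) 1
140 [270, 269, 263, 266, 264, 261, 272, 261, 356, 411, 419, 430, 441, 436, 463, 521, 517, 502, 496, 495, 487, 487, 468, 367, 244, 224, 238, 241, 257, 283, 298, 282, 299, 341, 351, 331, 347, 378, 373, 365]
170 [258, 269, 264, 262, 259, 274, 268, 271, 257, 259, 267, 270, 266, 264, 285, 324, 340, 343, 341, 347, 337, 339, 326, 259, 242, 234, 236, 238, 225, 236, 239, 237, 233, 238, 231, 232, 236, 236, 239, 231]
200 [259, 262, 259, 251, 262, 254, 269, 258, 256, 265, 264, 264, 265, 269, 288, 327, 338, 334, 344, 335, 340, 341, 316, 248, 228, 234, 242, 227, 241, 232, 226, 239, 235, 239, 236, 235, 242, 242, 218, 260]
230 [271, 267, 265, 267, 270, 268, 264, 273, 266, 267, 262, 263, 263, 259, 285, 330, 334, 345, 335, 344, 341, 338, 290, 235, 232, 235, 223, 232, 232, 231, 241, 234, 233, 231, 239, 232, 223, 225, 255, 299]
245 [265, 262, 258, 265, 258, 271, 272, 256, 267, 265, 269, 257, 265, 257, 298, 337, 343, 340, 331, 338, 337, 316, 282, 244, 234, 226, 240, 231, 223, 232, 221, 236, 218, 208, 225, 232, 222, 225, 268, 286]
lever side 338.38709677419354 271.6559139784946 93 orig 339.3 271.6 98
```

Request:
apply_moves --targets '[{"translation": [0, 0, -0.2], "twist": 0, "hand": 0.45}, {"translation": [0, 0, -0.3], "twist": 0, "hand": 0.45}, {"translation": [0, 0, -0.3], "twist": 0, "hand": 0.4}, {"translation": [0, 0, -0.2], "twist": 0, "hand": 0.3}, {"translation": [0, 0, 0], "twist": 0, "hand": 0}]'

```text
time: 16.0
tool_pos: [0.5965, -0.1652, 0.2554]
tool_rot: [0.004, 0.652, 0.758, 0.001]
contact_force: [0.1, -0.6, 0.6]
gripper_width: 0.146
grasp_force: 0.0
```

Run:
```python
from h import *
np.set_printoptions(precision=4,suppress=True)
plan([.5705,-.29,.25],.152,4,0)
c=get_calibration('wrist');im=save('wrist','w10.png');np.savez('w10.npz',pose=c['pose'],K=c['camera_matrix'])
for n in('wrist','side','top'):
    if n!='wrist': grab_frame(n)
    for q in('white_plate_center','cradle_lever_grip'):
        print(n,q,[(np.round(x['point'],3),round(x['score'],2)) for x in recognise(n,q)[:2]])
    for r in regions_of(n,'white_plate_center')[:1]:
        m=r['pixels'].astype(np.uint8);ct=max(cv2.findContours(m,0,2)[0],key=cv2.contourArea);print(m.sum(),cv2.approxPolyDP(ct,2,True)[:,0].tolist())
# predicted seated plate corners in each view
X=lambda a,l,z:[.9885*a-.1514*l,.1514*a+.9885*l,z]
for n in('wrist','side','top'):
    print(n,[proj(n,X(.540+fx*.978+fz*.2085,-.258+fy,.0312+fz*.978-fx*.2085)).round(1).tolist() for fx,fy,fz in((-.004,.075,.125),(-.004,-.075,.125),(.004,.075,.125),(.004,-.075,.125))])
```

```text
pos [ 0.5965 -0.1652  0.2554] yaw 0.1511 F [ 0.1 -0.6  0.6] w 0.146 gf 0.0 t 16.0
([-0.299, -0.111, 0.014], np.float64(-0.002)) 0
([-0.299, -0.111, 0.014], np.float64(-0.002)) 0
([-0.299, -0.111, 0.014], np.float64(-0.002)) 0
([-0.299, -0.111, 0.014], np.float64(-0.002)) 0
wrist white_plate_center []
wrist cradle_lever_grip [(array([ 0.564, -0.162,  0.069]), 0.56)]
5959 [[283, 111], [287, 235], [292, 244], [307, 245], [307, 273], [315, 288], [320, 289], [323, 287], [324, 118]]
side white_plate_center [(array([ 0.579, -0.178,  0.107]), 0.83)]
side cradle_lever_grip [(array([ 0.563, -0.21 ,  0.071]), 0.88)]
1052 [[313, 235], [302, 269], [316, 295], [318, 289], [326, 284], [332, 267], [321, 244]]
top white_plate_center [(array([0.575, 0.391, 0.013]), 0.72), (array([ 0.576, -0.126,  0.109]), 0.59)]
top cradle_lever_grip [(array([ 0.556, -0.121,  0.092]), 0.7)]
579 [[430, 221], [417, 221], [405, 225], [402, 245], [423, 242]]
wrist [[316.2, 121.3], [316.7, 298.7], [327.1, 121.2], [325.6, 297.5]]
side [[312.1, 233.1], [330.3, 267.0], [314.8, 233.0], [333.2, 266.8]]
top [[405.2, 228.6], [463.8, 217.7], [404.3, 225.6], [462.9, 214.8]]
```

Request:
apply_moves --targets '[{"translation": [-0.3, -0.11, 0.01], "twist": 0, "hand": 0}, {"translation": [-0.3, -0.11, 0.01], "twist": 0, "hand": 0}, {"translation": [-0.3, -0.11, 0.01], "twist": 0, "hand": 0}, {"translation": [-0.3, -0.11, 0.01], "twist": 0, "hand": 0}, {"translation": [0, 0, 0.2], "twist": 0, "hand": 0}, {"translation": [0, 0, 0.25], "twist": 0, "hand": 0}, {"translation": [0, 0, 0.17], "twist": 0, "hand": 0}, {"translation": [0, 0, 0], "twist": 0, "hand": 0}]'

```text
time: 17.4
tool_pos: [0.5675, -0.2886, 0.1809]
tool_rot: [-0.003, 0.652, 0.758, -0.0]
contact_force: [-0.1, -0.0, -0.2]
gripper_width: 0.0
grasp_force: 0.0
```

```bash
cat > lev.py <<'E'
from h import *
s=state();p=s['tool_pos'];print('xhat',p[0]*.9885+p[1]*.1514,'lat',p[1]*.9885-p[0]*.1514,'z',p[2],'F',s['contact_force'].round(1))
for n in('side','top'):
    im=grab_frame(n)
    for q in('cradle_lever_grip',): pass
    b=dict(side=(330,255,375,300),top=(468,180,495,222))[n];m=im[b[1]:b[3],b[0]:b[2]].astype(int).sum(2)<100
    k,l,st,ce=cv2.connectedComponentsWithStats(m.astype(np.uint8));print(n,[(ce[i]+b[:2]).round(1).tolist()+[int(st[i][4])] for i in range(1,k) if st[i][4]>8])
E
python3 lev.py
```

```text
xhat 0.5172752394591831 lat -0.37123047886338334 z 0.18094450721956523 F [-0.1 -0.  -0.2]
side [[332.9, 258.4, 52], [338.3, 271.6, 97]]
top [[487.9, 211.7, 185]]
```

Request:
apply_moves --targets '[{"translation": [0, 0.15, -0.02], "twist": 0, "hand": 0}, {"translation": [0, 0.12, -0.02], "twist": 0, "hand": 0}, {"translation": [0, 0.08, 0], "twist": 0, "hand": 0}, {"translation": [0, 0.08, 0.01], "twist": 0, "hand": 0}, {"translation": [0, 0.08, 0.02], "twist": 0, "hand": 0}, {"translation": [0, 0.08, 0.02], "twist": 0, "hand": 0}, {"translation": [0, 0.08, 0.03], "twist": 0, "hand": 0}, {"translation": [0, 0, 0], "twist": 0, "hand": 0}]'

```text
time: 18.3
tool_pos: [0.6363, -0.2792, 0.18]
tool_rot: [-0.0, 0.652, 0.759, 0.0]
contact_force: [-0.5, -0.7, 0.4]
gripper_width: 0.001
grasp_force: 0.1
```

```bash
python3 lev.py
```

```text
xhat 0.5867389469830107 lat -0.37234940488843016 z 0.17996121515320213 F [-0.5 -0.7  0.4]
side [[345.1, 263.5, 355]]
top [[482.5, 196.9, 489]]
```

Request:
apply_moves --targets '[{"translation": [0, 0.05, 0.03], "twist": 0, "hand": 0}, {"translation": [0, 0.05, 0.04], "twist": 0, "hand": 0}, {"translation": [0, 0.04, 0.04], "twist": 0, "hand": 0}, {"translation": [0, 0.03, 0.03], "twist": 0, "hand": 0}, {"translation": [0, 0, 0], "twist": 0, "hand": 0}]'

```text
time: 18.9
tool_pos: [0.6531, -0.2771, 0.167]
tool_rot: [0.001, 0.652, 0.759, 0.0]
contact_force: [-0.5, -0.7, 1.8]
gripper_width: 0.002
grasp_force: 1.1
```

```bash
python3 lev.py
python3 - <<'E'
from h import *
grab_frame('side')
for q in('cradle_lever_grip','white_plate_center'):
  for n in('side',):
    print(n,q,[(np.round(x['point'],3),round(x['score'],2)) for x in recognise(n,q)[:2]])
    for r in regions_of(n,q)[:1]:
        m=r['pixels'].astype(np.uint8);ct=max(cv2.findContours(m,0,2)[0],key=cv2.contourArea);print(m.sum(),cv2.approxPolyDP(ct,2,True)[:,0].tolist())
X=lambda a,l,z:[.9885*a-.1514*l,.1514*a+.9885*l,z]
ax=.540+.055*.2085
for th in(0,.35,.5,.7):
    t=.21+th;s,c=np.sin(t),np.cos(t)
    print(th,[proj('side',X(ax+fx*c+fz*s,-.258+fy,.085+fz*c-fx*s)).round(1).tolist() for fx,fy,fz in((-.004,.075,.07),(-.004,-.075,.07),(.004,-.075,.07),(0,-.114,.087))])
E
```

```text
xhat 0.603601531457456 lat -0.37279742275246275 z 0.16699063006494458 F [-0.5 -0.7  1.8]
side [[350.9, 263.9, 442]]
top [[477.1, 195.1, 382]]
side cradle_lever_grip [(array([ 0.552, -0.209,  0.078]), 0.91), (array([ 0.52 , -0.089,  0.143]), 0.36)]
1140 [[306, 236], [306, 242], [301, 245], [300, 251], [286, 264], [301, 300], [311, 307], [324, 293], [334, 291], [340, 285], [353, 283], [362, 273], [359, 271], [354, 279], [349, 279], [347, 283], [338, 283], [333, 288], [329, 285], [322, 286], [312, 294], [297, 260], [317, 242], [315, 238]]
side white_plate_center [(array([ 0.585, -0.181,  0.099]), 0.89)]
1304 [[325, 239], [299, 261], [311, 292], [322, 285], [330, 284], [344, 272], [328, 258], [326, 250], [330, 248], [330, 244]]
0 [[312.1, 233.1], [330.3, 267.0], [333.2, 266.8], [338.5, 271.3]]
0.35 [[320.1, 233.7], [338.9, 267.3], [341.4, 268.0], [349.2, 272.3]]
0.5 [[323.1, 234.7], [342.1, 268.3], [344.3, 269.3], [353.0, 273.7]]
0.7 [[326.6, 236.6], [345.8, 270.2], [347.5, 271.6], [357.4, 276.4]]
```

Request:
apply_moves --targets '[{"translation": [0, 0.03, 0.03], "twist": 0, "hand": 0}, {"translation": [0, 0.03, 0.02], "twist": 0, "hand": 0}, {"translation": [0, 0, 0], "twist": 0, "hand": 0}]'

```text
time: 19.55
tool_pos: [0.6545, -0.2771, 0.1652]
tool_rot: [-0.004, 0.652, 0.758, -0.004]
contact_force: [-21.3, 2.3, 21.1]
gripper_width: 0.003
grasp_force: 14.2
```

Request:
apply_moves --targets '[{"translation": [0, 0.03, 0.02], "twist": 0, "hand": 0}, {"translation": [0, 0, 0], "twist": 0, "hand": 0}, {"translation": [0, 0, 0], "twist": 0, "hand": 0}]'

```text
time: 19.85
tool_pos: [0.6551, -0.277, 0.1648]
tool_rot: [-0.006, 0.652, 0.758, -0.006]
contact_force: [-31.6, 3.6, 28.9]
gripper_width: 0.003
grasp_force: 20.9
```

Request:
apply_moves --targets '[{"translation": [0, -0.2, -0.05], "twist": 0, "hand": 0}, {"translation": [0, -0.2, -0.2], "twist": 0, "hand": 0}, {"translation": [0, -0.1, -0.3], "twist": 0, "hand": 0}, {"translation": [0, 0, -0.3], "twist": 0, "hand": 0.3}, {"translation": [0, 0, 0], "twist": 0, "hand": 0.5}]'

```text
time: 20.35
tool_pos: [0.6134, -0.2846, 0.2507]
tool_rot: [0.005, 0.652, 0.758, 0.001]
contact_force: [1.2, 0.9, 0.7]
gripper_width: 0.333
grasp_force: 0.0
```

```bash
python3 - <<'E'
from h import *
plan([.522,-.077,.26],-.06,6,.5)
grab_frame('side')
for r in regions_of('side','white_plate_center')[:1]:
    m=r['pixels'].astype(np.uint8);ct=max(cv2.findContours(m,0,2)[0],key=cv2.contourArea);print(m.sum(),cv2.approxPolyDP(ct,2,True)[:,0].tolist())
E
python3 lev.py
```

```text
pos [ 0.6134 -0.2846  0.2507] yaw 0.1506 F [1.2 0.9 0.7] w 0.333 gf 0.0 t 20.35
([0.365, -0.099, -0.018], np.float64(0.351)) 0.5
([0.361, -0.111, -0.018], np.float64(0.351)) 0.5
([0.357, -0.124, -0.018], np.float64(0.351)) 0.5
([0.352, -0.136, -0.018], np.float64(0.351)) 0.5
([0.347, -0.149, -0.018], np.float64(0.351)) 0.5
([0.342, -0.161, -0.018], np.float64(0.351)) 0.5
1340 [[319, 245], [298, 261], [311, 293], [332, 283], [344, 272], [335, 255], [328, 257], [324, 247]]
xhat 0.5619881681685219 lat -0.3727854526169085 z 0.24528128569763452 F [-1.4  0.  -1.3]
side [[355.0, 277.1, 89]]
top [[491.4, 188.8, 106], [472.4, 195.5, 54], [491.7, 215.4, 76]]
```

Request:
apply_moves --targets '[{"translation": [0.365, -0.1, -0.02], "twist": 0.35, "hand": 0.5}, {"translation": [0.36, -0.11, -0.02], "twist": 0.35, "hand": 0.5}, {"translation": [0.355, -0.12, -0.02], "twist": 0.35, "hand": 0.5}, {"translation": [0.35, -0.135, -0.02], "twist": 0.35, "hand": 0.5}, {"translation": [0.345, -0.15, -0.02], "twist": 0.35, "hand": 0.5}, {"translation": [0.34, -0.16, -0.03], "twist": 0.35, "hand": 0.5}, {"translation": [0, 0, 0], "twist": 0, "hand": 0.5}, {"translation": [0, 0, 0], "twist": 0, "hand": 0.5}]'

```text
time: 21.35
tool_pos: [0.5202, -0.0761, 0.2563]
tool_rot: [-0.001, 0.727, 0.687, -0.001]
contact_force: [0.5, 0.2, -0.2]
gripper_width: 0.494
grasp_force: 0.0
```

```bash
python3 lev.py
python3 - <<'E'
from h import *
np.set_printoptions(precision=4,suppress=True)
c=get_calibration('wrist');im=save('wrist','w11.png').astype(int)
plan([.522,-.077,.16],-.06,3,.5)
m=((im[...,0]>90)&(im[...,1]<60)&(im[...,2]<70));m[:60]=0;m[:,:240]=0;m[:,400:]=0
ys,xs=np.nonzero(m);ce=np.array([xs.mean(),ys.mean()]);print('red',ce,len(xs),xs.min(),xs.max(),ys.min(),ys.max())
vx,vy,_,_=cv2.fitLine(np.c_[xs,ys].astype(np.float32),2,0,.01,.01).ravel()
def W(uv,z):
    o,r=ray('',uv,c);return o+r*(z-o[2])/r[2]
a,b=W(ce+12*np.array([vx,vy]),.153),W(ce-12*np.array([vx,vy]),.153);print(W(ce,.15),'yaw',np.arctan2(-(a-b)[0],(a-b)[1]))
for y in(-.021,.021): print('pred end',proj('wrist',[.522-y*-.05,-.077+y,.154]))
for r in range(ys.min(),ys.max(),6): k=xs[ys==r]; print(r,k.min(),k.max(),end=' | ')
E
```

```text
xhat 0.5026806896245238 lat -0.1540076437909385 z 0.25631521001159835 F [ 0.5  0.2 -0.2]
side [[355.2, 277.3, 79]]
top [[472.5, 195.3, 44]]
pos [ 0.5208 -0.0775  0.2569] yaw -0.0597 F [-0.8  0.2  0.4] w 0.502 gf 0.0 t 21.5
([0.002, 0.004, 0.323], np.float64(0.001)) 0.5
([0.002, 0.004, 0.323], np.float64(0.001)) 0.5
([0.002, 0.004, 0.323], np.float64(0.001)) 0.5
red [319.8841 207.8644] 509 313 326 186 231
[ 0.5225 -0.0772  0.15  ] yaw 3.1115349268921455
pred end [319.2731 232.7827]
pred end [318.8367 183.9094]
186 319 323 | 192 313 326 | 198 313 325 | 204 314 325 | 210 315 325 | 216 315 325 | 222 315 325 | 228 316 325 |
```

Request:
apply_moves --targets '[{"translation": [0, 0.01, 0.35], "twist": 0, "hand": 0.5}, {"translation": [0, 0, 0.35], "twist": 0, "hand": 0.5}, {"translation": [0, 0, 0.32], "twist": 0, "hand": 0.5}, {"translation": [0, 0, 0], "twist": 0, "hand": 0.3}, {"translation": [0, 0, 0], "twist": 0, "hand": 0.15}, {"translation": [0, 0, 0], "twist": 0, "hand": 0.1}, {"translation": [0, 0, 0], "twist": 0, "hand": 0.1}]'

```text
time: 22.2
tool_pos: [0.5225, -0.0775, 0.1564]
tool_rot: [0.001, 0.728, 0.686, 0.0]
contact_force: [4.8, -2.0, -9.6]
gripper_width: 0.124
grasp_force: 61.6
```

Run:
```python
from h import *
np.set_printoptions(precision=4,suppress=True)
plan([.522,-.077,.153],-.06,1,.1)
l,e=tri([ray('top',(472.5,195.3)),ray('side',(355.2,277.3))]);print('lever',l,e)
d=l-np.array([.6218,-.2821,.1697]);print('dx along',d[0]*.9885+d[1]*.1514,d[2],'expect .0506 -.0317 at .70')
```

```text
pos [ 0.5225 -0.0775  0.1564] yaw -0.0594 F [ 4.8 -2.  -9.6] w 0.124 gf 61.6 t 22.2
([0.005, -0.005, 0.034], np.float64(0.006)) 0.1
lever [ 0.6645 -0.2764  0.1389] [np.float64(0.0013652129487298965), np.float64(0.0013652129487298449)]
dx along 0.0430944076441667 -0.030781941728168533 expect .0506 -.0317 at .70
```

Request:
apply_moves --targets '[{"translation": [0, 0, 0], "twist": 0.7, "hand": 0}, {"translation": [0, 0, 0], "twist": 0.7, "hand": 0}, {"translation": [0, 0, 0], "twist": 0.7, "hand": 0}, {"translation": [0, 0, 0], "twist": 0.7, "hand": 0}, {"translation": [0, 0, 0], "twist": 0.7, "hand": 0}, {"translation": [0, 0, 0], "twist": 0.7, "hand": 0}, {"translation": [0, 0, 0], "twist": 0.7, "hand": 0}, {"translation": [0, 0, 0], "twist": 0, "hand": 0}]'

```text
time: 23.0
tool_pos: [0.5231, -0.0777, 0.1565]
tool_rot: [0.002, 0.873, 0.488, 0.002]
contact_force: [8.0, -4.7, -11.8]
gripper_width: 0.123
grasp_force: 61.3
```

```bash
cat > kn.py <<'E'
from h import *
plan([.522,-.077,.153],-.06,1,0);s=state();print(s['ft_torque'].round(3),s['joint_pos'].round(3))
E
python3 kn.py
```

```text
pos [ 0.5231 -0.0777  0.1565] yaw -0.5503 F [  8.   -4.7 -11.8] w 0.123 gf 61.3 t 23.0
([0.0, -0.014, 0.034], np.float64(-4.903)) 0
[-0.511 -1.187 -0.023] [-2.880e-01 -1.010e-01  1.930e+00 -1.000e-03  1.307e+00  2.630e-01]
```

Request:
apply_moves --targets '[{"translation": [0, 0, 0], "twist": 0.8, "hand": 0}, {"translation": [0, 0, 0], "twist": 0.8, "hand": 0}, {"translation": [0, 0, 0], "twist": 0.8, "hand": 0}, {"translation": [0, 0, 0], "twist": 0.8, "hand": 0}, {"translation": [0, 0, 0], "twist": 0.8, "hand": 0}, {"translation": [0, 0, 0], "twist": 0.8, "hand": 0}, {"translation": [0, 0, 0], "twist": 0.8, "hand": 0}, {"translation": [0, 0, 0], "twist": 0.8, "hand": 0}]'

```text
time: 23.8
tool_pos: [0.5237, -0.0783, 0.1564]
tool_rot: [0.002, 0.982, 0.188, 0.003]
contact_force: [10.0, -6.2, -14.1]
gripper_width: 0.122
grasp_force: 61.0
```

```bash
python3 kn.py
```

```text
pos [ 0.5237 -0.0783  0.1564] yaw -1.1924 F [ 10.   -6.2 -14.1] w 0.122 gf 61.0 t 23.8
([-0.011, -0.019, 0.034], np.float64(-11.324)) 0
[-0.923 -1.652  0.02 ] [-0.288 -0.1    1.93  -0.002  1.305  0.905]
```

Request:
apply_moves --targets '[{"translation": [0, 0, 0], "twist": 0.5, "hand": 0}, {"translation": [0, 0, 0], "twist": 0.5, "hand": 0}, {"translation": [0, 0, 0], "twist": 0, "hand": 0}, {"translation": [0, 0, 0], "twist": 0, "hand": 0}]'

```text
time: 24.2
tool_pos: [0.5238, -0.0785, 0.1564]
tool_rot: [0.002, 0.99, 0.14, 0.003]
contact_force: [9.9, -6.6, -14.4]
gripper_width: 0.127
grasp_force: 61.0
```

```bash
python3 kn.py
```

```text
pos [ 0.5238 -0.0785  0.1564] yaw -1.2895 F [  9.9  -6.6 -14.4] w 0.127 gf 61.0 t 24.2
([-0.013, -0.019, 0.034], np.float64(-12.295)) 0
[-9.870e-01 -1.583e+00 -1.000e-03] [-0.288 -0.1    1.929 -0.002  1.305  1.002]
```

Request:
apply_moves --targets '[{"translation": [0, 0, 0], "twist": 0.5, "hand": 0}, {"translation": [0, 0, 0], "twist": 0.5, "hand": 0}, {"translation": [0, 0, 0], "twist": 0, "hand": 0}]'

```text
time: 24.5
tool_pos: [0.5238, -0.0786, 0.1564]
tool_rot: [0.002, 0.996, 0.09, 0.003]
contact_force: [10.2, -6.0, -14.0]
gripper_width: 0.121
grasp_force: 60.9
```

```bash
python3 kn.py
```

```text
pos [ 0.5238 -0.0786  0.1564] yaw -1.3903 F [ 10.2  -6.  -14. ] w 0.121 gf 60.9 t 24.5
([-0.015, -0.019, 0.034], np.float64(-13.303)) 0
[-1.056 -1.709 -0.026] [-0.288 -0.1    1.929 -0.002  1.305  1.102]
```

Request:
apply_moves --targets '[{"translation": [0, 0, 0], "twist": 0.5, "hand": 0}, {"translation": [0, 0, 0], "twist": 0.5, "hand": 0}, {"translation": [0, 0, 0], "twist": 0, "hand": 0}]'

```text
time: 24.8
tool_pos: [0.5238, -0.0787, 0.1565]
tool_rot: [0.003, 0.999, 0.042, 0.003]
contact_force: [10.4, -7.6, -14.5]
gripper_width: 0.12
grasp_force: 68.0
```

Run:
```python
from h import *
np.set_printoptions(precision=4,suppress=True)
exec(open('kn.py').read().split('\n',1)[1])
c=get_calibration('wrist');im=save('wrist','w12.png').astype(int)
m=((im[...,0]>90)&(im[...,1]<60)&(im[...,2]<70));m[:60]=0;m[:,:220]=0;m[:,420:]=0
ys,xs=np.nonzero(m);print('wrist red',len(xs));
if len(xs):
    for r in range(ys.min(),ys.max()+1,4):
        k=xs[ys==r]
        if len(k): print(r,k.min(),k.max(),end=' | ')
T=save('top','t12.png').astype(int)
m=((T[...,0]>100)&(T[...,1]<70)&(T[...,2]<70));k=m[235:275,375:425];ys,xs=np.nonzero(k);print('top red',np.c_[xs+375,ys+235].tolist())
```

```text
pos [ 0.5238 -0.0787  0.1565] yaw -1.4865 F [ 10.4  -7.6 -14.5] w 0.12 gf 68.0 t 24.8
([-0.017, -0.018, 0.035], np.float64(-14.265)) 0
[-1.103 -1.663  1.181] [-0.288 -0.1    1.929 -0.003  1.305  1.199]
wrist red 1277
242 314 320 | 246 307 326 | 250 307 327 | 254 307 327 | 258 308 326 | 262 308 326 | 266 308 326 | 270 308 326 | 274 309 327 | 278 309 326 | 282 309 326 | 286 310 326 | 290 310 326 | 294 310 326 | 298 310 326 | 302 310 326 | 306 311 326 | 310 312 326 | 314 318 318 | top red [[407, 235], [408, 235], [409, 235], [410, 235], [411, 235], [412, 235], [413, 235], [414, 235], [415, 235], [406, 236], [407, 236], [408, 236], [409, 236], [410, 236], [411, 236], [412, 236], [413, 236], [414, 236], [415, 236], [416, 236], [417, 236], [418, 236], [406, 237], [407, 237], [408, 237], [409, 237], [410, 237], [411, 237], [412, 237], [413, 237], [414, 237], [415, 237], [416, 237], [417, 237], [418, 237], [419, 237], [420, 237], [421, 237], [405, 238], [406, 238], [407, 238], [408, 238], [409, 238], [410, 238], [411, 238], [412, 238], [413, 238], [414, 238], [415, 238], [416, 238], [417, 23
[... 1727 characters left out ...]
48], [406, 248], [407, 248], [408, 248], [409, 248], [410, 248], [411, 248], [412, 248], [413, 248], [414, 248], [415, 248], [416, 248], [417, 248], [418, 248], [419, 248], [420, 248], [421, 248], [422, 248], [423, 248], [424, 248], [408, 249], [409, 249], [410, 249], [412, 249], [413, 249], [414, 249], [415, 249], [416, 249], [417, 249], [418, 249], [419, 249], [420, 249], [421, 249], [422, 249], [423, 249], [424, 249], [411, 250], [415, 250], [416, 250], [417, 250], [418, 250], [419, 250], [420, 250], [421, 250], [422, 250], [423, 250], [424, 250], [416, 251], [418, 251], [419, 251], [420, 251], [421, 251], [422, 251], [423, 251], [424, 251], [422, 252], [423, 252], [424, 252], [423, 253]]
```

Request:
apply_moves --targets '[{"translation": [0, 0, 0], "twist": 0, "hand": 0.2}, {"translation": [0, 0, 0], "twist": 0, "hand": 0.3}, {"translation": [0, 0, 0], "twist": 0, "hand": 0.35}, {"translation": [0, 0, -0.2], "twist": 0, "hand": 0.35}, {"translation": [0, 0, -0.3], "twist": 0, "hand": 0.35}, {"translation": [0, 0, -0.3], "twist": 0, "hand": 0.35}, {"translation": [0, 0, -0.3], "twist": 0, "hand": 0.35}, {"translation": [0, 0, 0], "twist": 0, "hand": 0.35}]'

```text
time: 25.7
tool_pos: [0.5242, -0.0773, 0.2727]
tool_rot: [0.002, 0.999, 0.041, 0.005]
contact_force: [-0.4, -0.1, 0.5]
gripper_width: 0.347
grasp_force: 0.0
```

```bash
python3 lev.py
python3 - <<'E'
from h import *
np.set_printoptions(precision=4,suppress=True)
c=get_calibration('wrist');im=save('wrist','w13.png').astype(int)
m=((im[...,0]>90)&(im[...,1]<60)&(im[...,2]<70)).astype(np.uint8);m[:60]=0;m[:,:200]=0;m[:,440:]=0
k,l,st,cc=cv2.connectedComponentsWithStats(m);i=1+st[1:,4].argmax();ys,xs=np.nonzero(l==i);ce=np.array([xs.mean(),ys.mean()])
vx,vy,_,_=cv2.fitLine(np.c_[xs,ys].astype(np.float32),2,0,.01,.01).ravel()
def W(uv,z):
    o,r=ray('',uv,c);return o+r*(z-o[2])/r[2]
a,b=W(ce+12*np.array([vx,vy]),.153),W(ce-12*np.array([vx,vy]),.153);print(len(xs),W(ce,.15),'bar dir',np.arctan2((a-b)[1],(a-b)[0]))
for n,q in(('side','white_plate_center'),('side','glass_plate_1'),('top','timer'),('top','petri_dish'),('top','reagent_bottle_5'),('top','pen_1')):
    grab_frame(n);print(q,[(np.round(x['point'],3),round(x['score'],2)) for x in recognise(n,q)[:3]])
for r in regions_of('side','white_plate_center')[:1]:
    m=r['pixels'].astype(np.uint8);ct=max(cv2.findContours(m,0,2)[0],key=cv2.contourArea);print(m.sum(),cv2.approxPolyDP(ct,2,True)[:,0].tolist())
E
python3 kn.py
```

```text
xhat 0.5064483469535574 lat -0.15582056520576953 z 0.2727070620167933 F [-0.4 -0.1  0.5]
side [[355.0, 277.5, 80]]
top [[472.6, 195.5, 46], [468.9, 218.1, 14]]
481 [ 0.5235 -0.0782  0.15  ] bar dir -2.9817512189749413
white_plate_center [(array([ 0.592, -0.179,  0.099]), 0.73)]
glass_plate_1 [(array([0.623, 0.114, 0.082]), 0.69), (array([0.634, 0.112, 0.083]), 0.66), (array([0.602, 0.146, 0.052]), 0.54)]
timer [(array([0.755, 0.061, 0.025]), 0.62), (array([0.565, 0.166, 0.007]), 0.54)]
petri_dish [(array([0.575, 0.392, 0.015]), 0.86)]
reagent_bottle_5 [(array([ 0.727, -0.129,  0.06 ]), 0.8)]
pen_1 []
1435 [[325, 239], [299, 260], [312, 292], [344, 273]]
pos [ 0.5217 -0.0769  0.2658] yaw -1.489 F [ 0.8 -0.1 -0.2] w 0.346 gf 0.0 t 26.5
([0.003, 0.002, 1.128], np.float64(-14.29)) 0
[-0.02  -0.055  0.054] [-0.287 -0.19   1.823 -0.     1.509  1.202]
```

```bash
python3 -c "
from plant import *
print(job_done())"
```

```text
the job is handed in; nothing more can be done
None
```

The job is handed in at about 26.5 s: the white plate is seated in the cradle and released, the cradle is pushed back to its stop, the lock knob is turned clockwise to its stop, and all four glass plates still lean. On the way to the cradle the plate knocked the lock knob and tilted in the grip; I levelled it on the ledge before letting go. The timer, petri dish and bottle showed in place at the end, but the pen was not found in the last image, though nothing went near it.

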